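# Load a tray past the rack's counterweighted retaining arm

### The arm

A 6-joint arm with a two-finger parallel gripper is mounted at the origin on the work surface. World frame = base frame: x ahead of the robot, y to its left, z up, the work surface at z = 0. Lengths are in mm, angles in degrees, forces in N, time in s.
With the tool pointing down it reaches from about 425 to 1125 mm from the base axis. Payload 14.9 kg.
Tool frame: the origin (TCP) lies midway between the tips of the shut fingers; the grasp point (between the pads) lies 19 mm behind it (tcp_to_grasp is the distance from the TCP to the grasp point, in mm); z points along the fingers, y is the direction in which the jaws open and shut (so a half turn about z gives the same grasp; the last joint's range is limited). The gripper opens to 91 mm and grips with 3 to 60 N. Pads are 32 mm wide; open, the fingers measure 118 mm over their backs; the gripper's body (76 mm by 178 mm) begins 60 mm behind the grasp point.
Start: joints at [68.05, 21.709, 99.362, -0, 58.929, -1.908], TCP at [239.905, 657.62, 213.932] pointing down, gripper open.
Joint ranges: [-158.91, 158.91], [-42.39, 125.64], [0.06, 152.35], [-60.88, 240.88], [17.5, 164.5], [-176.32, 176.32]. Speed limits (degrees/s): [108.29, 108.29, 136.94, 180, 180, 180].

### API

Orientations are given as a 3x3 rotation matrix whose columns are the frame's x, y, z axes.
In Python, from plant import * gives the robot as it stands.
- The arm moves only by the shell command python3 -m creep 'ROWS'. ROWS is JSON, a list of rows, each an object of numbers: "x", "y", "z": the shift along the tool's x, y, z in m; "wx", "wy", "wz": the turn, a rotation vector about the tool's x, y, z in degrees; "jaw": the opening, from -1 (shut) to 1 (fully open). A call has 1 to 10 rows; each row shifts and turns the pose as measured when the row begins, along the tool's axes as they then stand; what a row does not reach is not made up. A row lasts 1/12 s, in which the tool goes at most 41.7 mm and 7.16 degrees, less where a joint would pass 70% of its speed; a pose out of reach is approached as far as the arm can. A call is refused whole if a number of a shift passes 0.0417 or a number of a turn 7.16, either way. A call with a gripper value outside its range is refused whole. The fingers move at their own pace and stop on an object; the grip force is fixed at half the most. Time passes only in rows, so rows that do not move let the fingers close. It gives the time, the measured TCP pose, the force and the opening at its end, in the units of the state.
- get_state(): the state, without advancing time (a new reading comes with each control period).
- capture(name): name is "side" or "top"; returns a dict with "frame" (384x512x3 uint8, red, green, blue), "mtx" (3x3 intrinsics, pixels), "k1" (the pictures are not rectified: a ray, as slopes to the right and down, at radius r is drawn at 1 + k1 r^2 times it, then the intrinsics apply), "T" (4x4, takes a point from camera to world coordinates). Camera axes: x right, y down, z forward; pixel columns grow to the right and rows downward; lengths in mm; the calibration is good to about 2 mm. A picture is of the moment at which its call begins. There is no depth.
- hand_in(): hands the job in, once; it reports no verdict.
The state is a dict: "t": time; "qpos": joint angles; "joint_vel": joint speeds; "joint_torque": joint torques, N m; "ee_pos": TCP position; "ee_rot": TCP orientation; "ft_force": force on the tool from outside, world axes, zero at the start; "torque": the same for the moment, N m; "width": finger opening in mm.
Only numpy, scipy, OpenCV 4.12 (cv2) and the standard library are available. Lean on these libraries where they do the work, as an engineer would, in place of code of your own. Each camera call takes 0.05 s, during which the arm holds its last target.

### The job

Lift the tray rack's counterweighted retaining arm by its handle, swing it slowly up past its balance point and ease it on to its rest, so that it stays open by itself; do not let it fall over, and do not drag the light rack about by it. Then slide the waiting tray of pastries along its runners, gently, until it is fully home against the end stop. Leave the bowl, the brush and the scraper where they are.

Things in the scene. Friction and masses are not known exactly. Their poses are not given: they have to be found in the camera images.
- retainer (a joint): Steel arm lying across the rack's upper tier like a barrier, in front of the waiting tray. 0 = down and closed; grows as it lifts; its rest is a hard stop somewhere past upright, to be felt. About 5 N up at the handle starts it; it balances near 0.8 to 1.1 rad, then pulls on with 3 to 4 N and slams if let go well short of its rest. Swing it at 0.6 rad/s at most.
- handle (a point): Middle of the part to hold of the arm's cross handle: a bare steel round bar 16 mm thick, 100 mm long, lying level and parallel to the hinge and to the slide direction, 132 mm up when closed; nothing within 35 mm of this point but the bar, so it can be pinched from above. A light grip of about 10 N is enough and lets it turn in the fingers.
- hinge (a point): Point on the arm's hinge line level with the handle point, 110 mm up, on the tray channel's right-hand side seen along the slide direction. The hinge line runs along the slide direction; the handle circles it at 172 mm radius, up and over to the right. The position readings are not good enough to follow that circle stiffly: read the force and give way sideways.
- rack: Low two-tier steel tray rack, 546 x 230 mm, loose on its feet: 12 N of sideways (y) force drags it. Origin at its middle on the bench. Its x axis is the slide direction (from the waiting tray to the end stop), y points left of that, z up. Upper runners at 78 mm height, with 15 mm high side guides 3 mm clear of the tray; lower tier already loaded. Arm at x = 0, counterweight on the right (-y).
- end_stop (a point): Where the tray's front wall comes to rest: middle of the face of the two rubber buffers at the end of the rack (x = 252 mm in the rack's frame), 92 mm up. Hard: feel for it slowly.
- tray: Shallow aluminium tray of 12 pastries, 240 mm long (its x, the slide direction), 170 mm wide, walls 25 mm high and 3 mm thick, 0.5 to 0.95 kg; loose on the upper runners. Origin at the centre of its underside. Sliding it takes 2 to 6 N; more than 35 N on it, more than 0.4 m/s or lifting it off the runners is rough handling.
- tray_back (a point): Middle of the outer face of the tray's rear wall (away from the arm), half-way up the wall. Closed fingers reaching down just behind it can push here; below the wall is clear space of 20 mm.
- tray_front (a point): Middle of the outer face of the tray's front wall, half-way up; it is to touch the end stop.
- bowl: Steel bowl, 116 mm across, 55 mm high, on the bench beside the rack. Origin under its centre. Not to be moved.
- brush: Pastry brush with a wooden handle lying on the bench beside the rack. Origin under its middle. Not to be moved.
- scraper: Dough scraper, 90 x 120 mm steel blade with a white grip, lying on the bench beyond the end stop. Origin under its middle. Not to be moved.

How it is judged (in metres and radians):
On the way:
1. the arm rests open by itself, let go and still (value of joint retainer above 1.54 rad and velocity of joint retainer below 0.05 rad/s and contact force between the fingers and retainer below 0.3 N), for 0.4 s.
At the end, for the whole second after the job is handed in: The arm still rests open (over 1.54 rad) and the tray lies flat and still on the upper runners with its front wall within 1.5 mm of the end stop's buffers (value of joint retainer above 1.54 rad and x of tray_front in the frame of rack above 0.2505 m and z of tray_front in the frame of rack below 0.094 m and angle between tray's own z axis and vertical below 0.03 rad and linear speed of tray below 0.01 m/s); the robot touches nothing.
It fails at once if the arm falls or is swung faster than 1.2 rad/s (velocity of joint retainer above 1.2 rad/s or velocity of joint retainer below -1.2 rad/s).
It fails at once if the rack is dragged more than 5 mm across the bench (distance of rack from where it was at the start of the episode above 0.005 m).
It fails at once if the tray is shoved with over 35 N or moves faster than 0.4 m/s (contact force between the fingers and tray above 35 N or linear speed of tray above 0.4 m/s).
It fails at once if the tray is lifted off the runners (z of tray in the frame of rack above 0.095 m).
It fails at once if the bowl, the brush or the scraper is moved over 20 mm (distance of any of bowl, brush, scraper from where it was at the start of the episode above 0.02 m).
It also fails if it takes over 72 s, if anything falls off the work surface, if the arm or the gripper's body presses on something with over 40 N, if the wrist force passes 120 N, or if a joint passes its speed limit or range.

## Working session

There is one attempt and no reset: what is moved stays moved. The work goes in short steps, Python scripts to look and compute and a shell command to move; the robot and the scene stay as the last step left them, time stands still between calls to the robot, and variables do not carry over. Pictures are saved under pics/ and viewed, and the job is handed in when it is done.

```bash
mkdir -p pics; ls; python3 - <<'E'
from plant import *
import cv2
s=get_state();print(s)
for n in("side","top"):
    c=capture(n);cv2.imwrite(f"pics/{n}0.png",c["frame"][:,:,::-1]);print(n,c["mtx"],c["k1"],c["T"])
E
```

```text
pics
{'t': 0.0, 'qpos': array([ 6.80477264e+01,  2.17399046e+01,  9.93954603e+01, -1.56983341e-03,
        5.89275238e+01, -1.90855858e+00]), 'joint_vel': array([ 0.006364  ,  0.04121783, -0.11627613,  0.0162829 , -0.05176599,
       -0.06548958]), 'joint_torque': array([ 6.04819274e-03, -7.63711810e+01, -4.34378886e+01,  6.53304183e-02,
        4.22954955e-02, -1.49144821e-04]), 'ee_pos': array([239.78698222, 657.23013082, 213.27257763]), 'ee_rot': array([[-9.39436244e-01,  3.42723492e-01, -3.88559846e-04],
       [ 3.42723712e-01,  9.39435683e-01, -1.02680562e-03],
       [ 1.31165770e-05, -1.09778709e-03, -9.99999397e-01]]), 'ft_force': array([-0.33567956,  0.05717356,  0.23429794]), 'torque': array([-0.02504562, -0.00936199, -0.00575222]), 'width': 90.84612310828919}
side [[469.41215483   0.         262.07514247]
 [  0.         469.41215483 199.39397693]
 [  0.           0.           1.        ]] -0.18349629329460287 [[ 9.71027928e-01 -1.31443042e-01  1.99568260e-01  3.94663114e+02]
 [-2.38829631e-01 -5.62020982e-01  7.91891927e-01 -8.36855096e+02]
 [ 8.07286550e-03 -8.16611990e-01 -5.77130562e-01  7.88248128e+02]
 [ 0.00000000e+00  0.00000000e+00  0.00000000e+00  1.00000000e+00]]
top [[475.40425673   0.         248.41605754]
 [  0.         475.40425673 197.26521548]
 [  0.           0.           1.        ]] -0.1671720237040392 [[ 2.07209364e-02 -9.97658379e-01  6.51797586e-02  5.44814544e+02]
 [-9.99748378e-01 -2.12363592e-02 -7.22477566e-03  9.43135856e+01]
 [ 8.59203874e-03 -6.50136539e-02 -9.97847384e-01  1.52292697e+03]
 [ 0.00000000e+00  0.00000000e+00  0.00000000e+00  1.00000000e+00]]
```

View pics/side0.png

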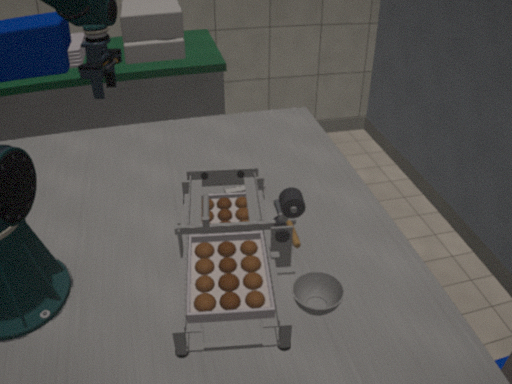

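View pics/top0.png

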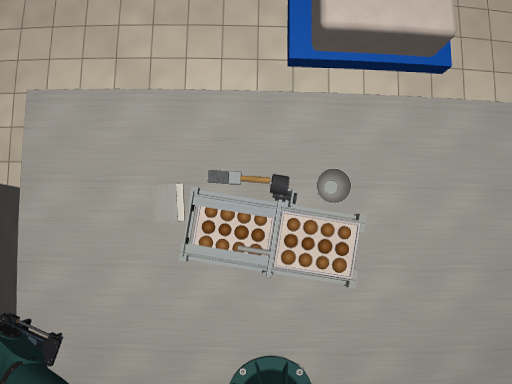

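```bash
python3 - <<'E'
import cv2
a=cv2.imread("pics/top0.png")[165:295,145:385];cv2.imwrite("pics/topz.png",cv2.resize(a,None,fx=3.3,fy=3.3,interpolation=cv2.INTER_CUBIC))
a=cv2.imread("pics/side0.png")[160:360,160:350];cv2.imwrite("pics/sidez.png",cv2.resize(a,None,fx=3,fy=3,interpolation=cv2.INTER_CUBIC))
E
```

```text
(no output)
```

View pics/topz.png

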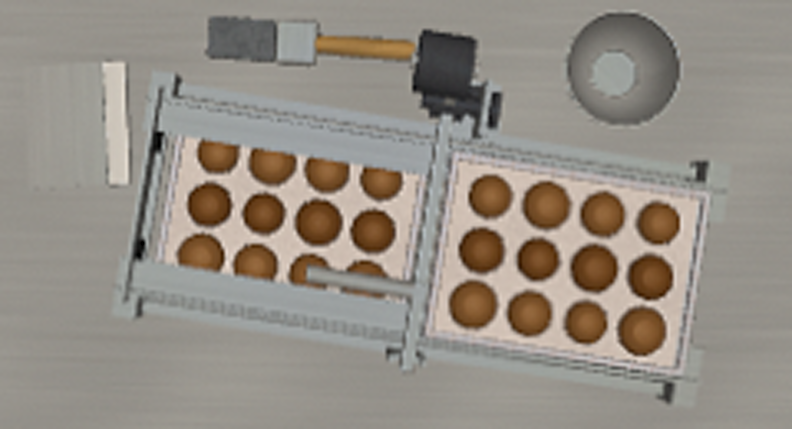

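View pics/sidez.png

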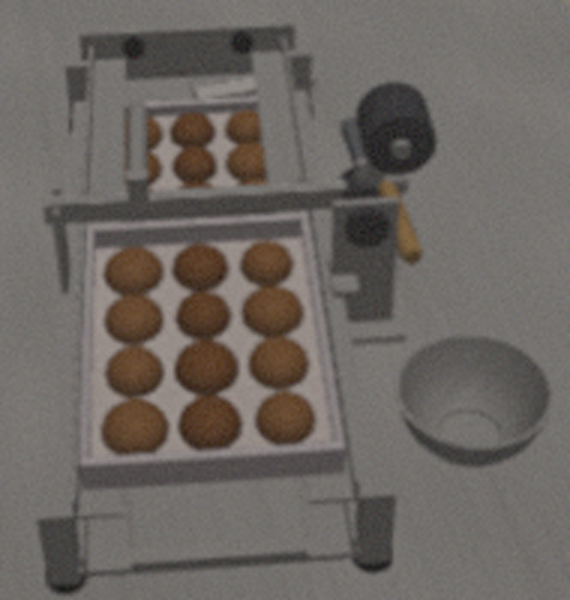

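```bash
cat > h.py <<'E'
import numpy as np,cv2
from plant import *
def ray(c,uv):
    K=np.array(c["mtx"]);k=c["k1"];T=np.array(c["T"])
    n=cv2.undistortPoints(np.array([[uv]],float),K,np.array([k,0,0,0.]))[0,0]
    return T[:3,3],T[:3,:3]@np.array([n[0],n[1],1])
def at(c,uv,z):
    o,d=ray(c,uv);return o+d*(z-o[2])/d[2]
def tri(c1,uv1,c2,uv2):
    o1,d1=ray(c1,uv1);o2,d2=ray(c2,uv2)
    a=np.linalg.lstsq(np.stack([d1,-d2],1),o2-o1,rcond=None)[0]
    p,q=o1+a[0]*d1,o2+a[1]*d2;return (p+q)/2,np.linalg.norm(p-q)
def proj(c,p):
    T=np.array(c["T"]);q=T[:3,:3].T@(np.array(p)-T[:3,3])
    n=q[:2]/q[2];n=n*(1+c["k1"]*(n@n));return np.array(c["mtx"])[:2,:2]@n+np.array(c["mtx"])[:2,2]
def tz(U,V,f=3.3,u0=145,v0=165): return ((U+.5)/f-.5+u0,(V+.5)/f-.5+v0)
def sz(U,V): return tz(U,V,3,160,160)
E
python3 - <<'E'
from h import *
np.set_printoptions(precision=1,suppress=True)
t=capture("top");s=capture("side")
T={}
for n,(U,V,z) in dict(RR=(710,195,103),RL=(682,372,103),FR=(455,150,103),FL=(428,335,103),h0=(308,272,132),h1=(412,291,132),cFR=(165,75,95),cFL=(122,312,95),cRR=(712,170,80),cRL=(680,400,80)).items():
    T[n]=at(t,tz(U,V),z);print(n,T[n])
def a(p,q):
    d=T[q]-T[p];return np.linalg.norm(d),np.degrees(np.arctan2(d[1],d[0]))
for p in(("RR","FR"),("RL","FL"),("RL","RR"),("FL","FR"),("h1","h0"),("cFL","cFR"),("cRR","cFR")):print(p,a(*p))
print("handle ends tri",tri(t,tz(308,272),s,sz(136,107)),tri(t,tz(410,291),s,sz(138,178)))
print("side tray rear", at(s,sz(82,467),103),at(s,sz(343,447),103))
E
```

```text
RR [ 564.7 -253.8  103. ]
RL [ 403.  -230.1  103. ]
FR [601.2 -18.8 103. ]
FL [433.6   2.5 103. ]
h0 [489.4 111.6 132. ]
h1 [474.5  19.4 132. ]
cFR [664.5 246.8  95. ]
cFL [447.7 280.4  95. ]
cRR [ 588.2 -261.1   80. ]
cRL [ 374.7 -234.    80. ]
('RR', 'FR') (np.float64(237.7421086205222), np.float64(81.14874905789254))
('RL', 'FL') (np.float64(234.64072358150233), np.float64(82.50231543776273))
('RL', 'RR') (np.float64(163.4009427568293), np.float64(-8.32653944961606))
('FL', 'FR') (np.float64(169.00112111679832), np.float64(-7.270085621404048))
('h1', 'h0') (np.float64(93.50255176562352), np.float64(80.79994772668483))
('cFL', 'cFR') (np.float64(219.42160655404766), np.float64(-8.813055661500103))
('cRR', 'cFR') (np.float64(513.8120165368474), np.float64(81.458841531018))
handle ends tri (array([489.3, 111.7, 132.4]), np.float64(0.24993832107189384)) (array([475.9,  20.8, 129.7]), np.float64(3.205154355702205))
side tray rear [ 402.2 -233.7  103. ] [ 567.2 -254.5  103. ]
```

```bash
cat > st.py <<'E'
from h import *
s=get_state();np.set_printoptions(precision=2,suppress=True)
R=s["ee_rot"];u=np.array([np.cos(np.radians(81.5)),np.sin(np.radians(81.5))]);v=np.array([-u[1],u[0]])
d=s["ee_pos"][:2]-np.array([519,8]);print("t",s["t"],"p",s["ee_pos"],"rack x,y",d@u,d@v,"F",s["ft_force"],"w",s["width"],"yawx",np.degrees(np.arctan2(R[1,0],R[0,0])),"toolz",R[:,2])
f=s["ft_force"];print("F rack x,y",f[:2]@u,f[:2]@v,f[2])
E
python3 -m creep '[{"wz":7.1},{"wz":7.1},{"wz":7.1},{"wz":7.1},{"wz":7.1},{"wz":7.1},{"wz":7.1},{"wz":7.1},{"wz":7.1},{"wz":7.1}]'; python3 st.py
```

```text
t 0.2 p [239.82 657.4  213.54] rack x,y 601.0038876692211 372.10594549108964 F [-0.14 -0.01  0.91] w 91.27297489295292 yawx 159.9603391994059 toolz [-0. -0. -1.]
F rack x,y -0.02647723152635759 0.13916932873892227 0.9052115652426573invalid input at $[0]: expected keys x, y, z, wx, wy, wz, jaw
```

```bash
python3 -m creep '[{"x":0,"y":0,"z":0,"wx":0,"wy":0,"wz":7.1,"jaw":0.2},{"x":0,"y":0,"z":0,"wx":0,"wy":0,"wz":7.1,"jaw":0.2},{"x":0,"y":0,"z":0,"wx":0,"wy":0,"wz":7.1,"jaw":0.2},{"x":0,"y":0,"z":0,"wx":0,"wy":0,"wz":7.1,"jaw":0.2},{"x":0,"y":0,"z":0,"wx":0,"wy":0,"wz":7.1,"jaw":0.2},{"x":0,"y":0,"z":0,"wx":0,"wy":0,"wz":7.1,"jaw":0.2},{"x":0,"y":0,"z":0,"wx":0,"wy":0,"wz":7.1,"jaw":0.2},{"x":0,"y":0,"z":0,"wx":0,"wy":0,"wz":7.1,"jaw":0.2},{"x":0,"y":0,"z":0,"wx":0,"wy":0,"wz":7.1,"jaw":0.2},{"x":0,"y":0,"z":0,"wx":0,"wy":0,"wz":7.1,"jaw":0.2}]'; python3 st.py
```

```text
t: 1.03
ee_pos: [239.3, 656.1, 211.4]
ee_rot: [[0.031, 1.0, -0.002], [1.0, -0.031, -0.004], [-0.004, -0.001, -1.0]]
ft_force: [-1.1, 0.2, -0.1]
width: 54.7
t 1.0333 p [239.32 656.14 211.44] rack x,y 599.6808698277173 372.4140298591118 F [-1.06  0.25 -0.12] w 54.69529459615842 yawx 88.24503654331778 toolz [-0. -0. -1.]
F rack x,y 0.08799706540715246 1.0843498181299287 -0.11889212356431801
```

```bash
python3 -m creep '[{"x":0,"y":0,"z":-0.002,"wx":0,"wy":0,"wz":6.7,"jaw":0.2},{"x":-0.034,"y":0.0205,"z":-0.001,"wx":0,"wy":0,"wz":0,"jaw":0.2},{"x":-0.034,"y":0.0205,"z":-0.001,"wx":0,"wy":0,"wz":0,"jaw":0.2},{"x":-0.034,"y":0.0205,"z":-0.001,"wx":0,"wy":0,"wz":0,"jaw":0.2},{"x":-0.034,"y":0.0205,"z":-0.001,"wx":0,"wy":0,"wz":0,"jaw":0.2},{"x":-0.034,"y":0.0205,"z":-0.001,"wx":0,"wy":0,"wz":0,"jaw":0.2},{"x":-0.034,"y":0.0205,"z":-0.001,"wx":0,"wy":0,"wz":0,"jaw":0.2},{"x":-0.034,"y":0.0205,"z":-0.001,"wx":0,"wy":0,"wz":0,"jaw":0.2},{"x":-0.034,"y":0.0205,"z":-0.001,"wx":0,"wy":0,"wz":0,"jaw":0.2},{"x":-0.034,"y":0.0205,"z":-0.001,"wx":0,"wy":0,"wz":0,"jaw":0.2}]'>/dev/null; python3 st.py
```

```text
t 1.8667 p [372.36 315.77 221.72] rack x,y 282.71603223928713 190.52426001920708 F [ 0.55 -0.66  0.33] w 54.66626634187533 yawx 80.99933025652058 toolz [-0. -0. -1.]
F rack x,y -0.5742294545956865 -0.6389625172530053 0.32653599668132194
```

```bash
python3 -m creep '[{"x":-0.033,"y":0.021,"z":0,"wx":0,"wy":0,"wz":0,"jaw":0.2},{"x":-0.033,"y":0.021,"z":0,"wx":0,"wy":0,"wz":0,"jaw":0.2},{"x":-0.033,"y":0.021,"z":0,"wx":0,"wy":0,"wz":0,"jaw":0.2},{"x":-0.033,"y":0.021,"z":0,"wx":0,"wy":0,"wz":0,"jaw":0.2},{"x":-0.033,"y":0.021,"z":0,"wx":0,"wy":0,"wz":0,"jaw":0.2},{"x":-0.033,"y":0.021,"z":0,"wx":0,"wy":0,"wz":0,"jaw":0.2},{"x":-0.025,"y":0.015,"z":0,"wx":0,"wy":0,"wz":0,"jaw":0.2},{"x":0,"y":0,"z":0,"wx":0,"wy":0,"wz":0,"jaw":0.2}]'>/dev/null; python3 st.py; python3 - <<'E'
from h import *
t=capture("top");f=t["frame"][165:295,145:385,::-1];cv2.imwrite("pics/t2.png",cv2.resize(f,None,fx=3.3,fy=3.3,interpolation=cv2.INTER_CUBIC))
t=capture("side");f=t["frame"][110:260,120:320,::-1];cv2.imwrite("pics/s2.png",cv2.resize(f,None,fx=4,fy=4,interpolation=cv2.INTER_CUBIC))
E
```

```text
t 2.5333 p [480.59  55.62 224.18] rack x,y 41.41616466743034 45.02973646427399 F [-0.23  0.39 -0.47] w 54.472383458241474 yawx 80.84636724176272 toolz [ 0. -0. -1.]
F rack x,y 0.35051455522674246 0.28102957236117293 -0.4733918610969609
```

View pics/s2.png

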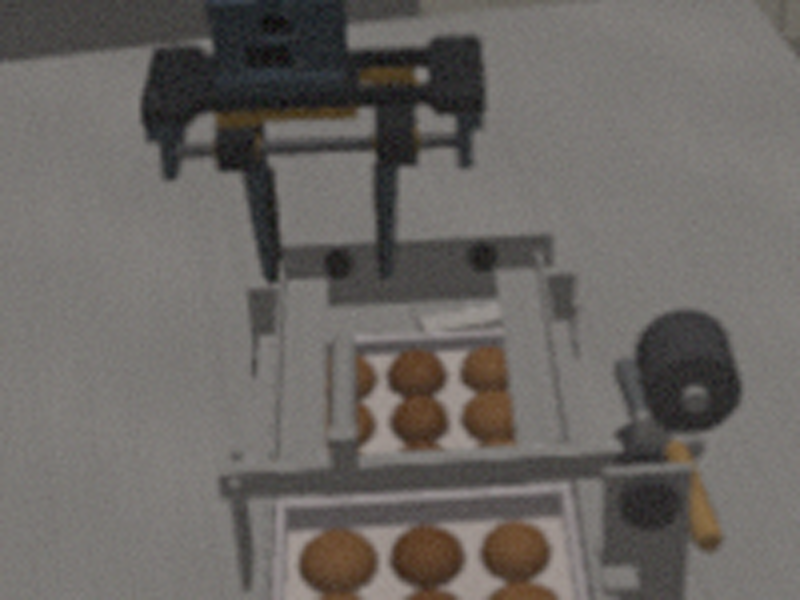

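```bash
python3 - <<'E'
from h import *
s=capture("side")
u=lambda p:((p-[120,110]+.5)*4-.5)
p=get_state()["ee_pos"];print(u(proj(s,p)),u(proj(s,[489.4,111.6,132])),u(proj(s,[482.7,67.1,132])),u(proj(s,[p[0],p[1]+13,132])))
E
python3 -m creep '[{"x":0.013,"y":0,"z":0,"wx":0,"wy":0,"wz":-0.6,"jaw":0.2},{"x":0,"y":0,"z":0.025,"wx":0,"wy":0,"wz":0,"jaw":0.2},{"x":0,"y":0,"z":0.025,"wx":0,"wy":0,"wz":0,"jaw":0.2},{"x":0,"y":0,"z":0.018,"wx":0,"wy":0,"wz":0,"jaw":0.2},{"x":0,"y":0,"z":0,"wx":0,"wy":0,"wz":0,"jaw":0.2}]'>/dev/null; python3 st.py; python3 - <<'E'
from h import *
t=capture("side");f=t["frame"][110:260,120:320,::-1];cv2.imwrite("pics/s3.png",cv2.resize(f,None,fx=4,fy=4,interpolation=cv2.INTER_CUBIC))
E
```

```text
[326.62816025 263.44949252] [341.8734453  343.42038859] [341.32675037 386.49644997] [333.82147247 382.37213211]
t 3.1 p [480.06  78.52 154.91] rack x,y 63.98818523701377 48.93647050934808 F [-0.34  0.57 -1.07] w 54.663411427471544 yawx 81.96702110622913 toolz [ 0.01 -0.   -1.  ]
F rack x,y 0.5152713591472716 0.42090131175066336 -1.0737328854728923
```

View pics/s3.png

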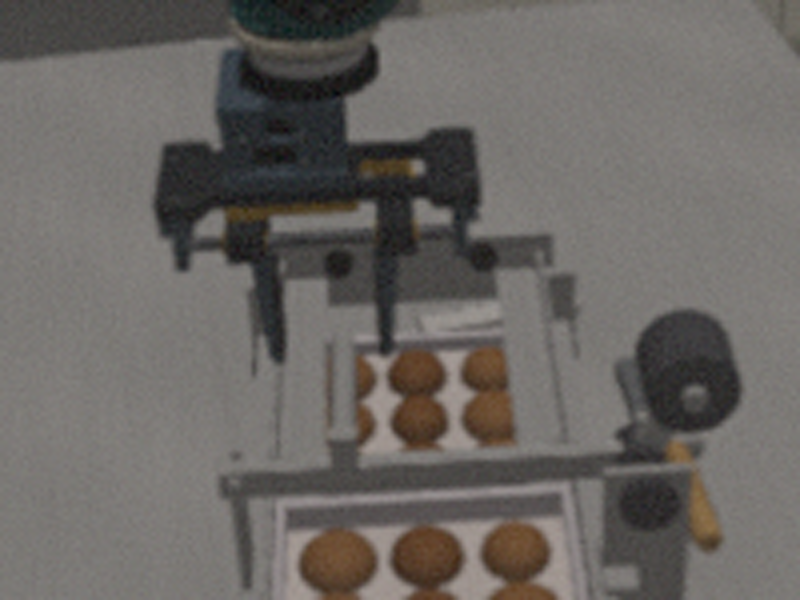

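```bash
python3 -m creep '[{"x":-0.006,"y":0.005,"z":0.01,"wx":0,"wy":0,"wz":-0.4,"jaw":0.2},{"x":0,"y":0,"z":0.01,"wx":0,"wy":0,"wz":0,"jaw":0.2},{"x":0,"y":0,"z":0.01,"wx":0,"wy":0,"wz":0,"jaw":0.2},{"x":0,"y":0,"z":0.009,"wx":0,"wy":0,"wz":0,"jaw":0.2},{"x":0,"y":0,"z":0,"wx":0,"wy":0,"wz":0,"jaw":0.2}]'>/dev/null; python3 st.py
```

```text
t 3.5667 p [487.11  73.25 117.29] rack x,y 59.818262194440685 41.18724297215362 F [-0.32 -0.87 -0.74] w 54.776101580614046 yawx 82.57259621086999 toolz [ 0.01 -0.   -1.  ]
F rack x,y -0.9096895259788024 0.1825989627929135 -0.7400732259603172
```

```bash
python3 -m creep '[{"x":-0.002,"y":-0.003,"z":0.003,"wx":0,"wy":0,"wz":1,"jaw":0.2},{"x":0,"y":0,"z":0,"wx":0,"wy":0,"wz":0,"jaw":-0.2},{"x":0,"y":0,"z":0,"wx":0,"wy":0,"wz":0,"jaw":-0.4},{"x":0,"y":0,"z":0,"wx":0,"wy":0,"wz":0,"jaw":-0.4}]'>/dev/null; python3 st.py;python3 - <<'E'
from h import *
t=capture("side");f=t["frame"][110:260,120:320,::-1];cv2.imwrite("pics/s4.png",cv2.resize(f,None,fx=4,fy=4,interpolation=cv2.INTER_CUBIC))
E
```

```text
t 3.9 p [483.47  71.32 113.81] rack x,y 57.368655694900156 44.49902007933222 F [-0.92  0.43 -0.  ] w 37.440246749391996 yawx 81.42097608293594 toolz [ 0.01 -0.   -1.  ]
F rack x,y 0.2855587565972134 0.9734989849073046 -0.004744331364180197
```

View pics/s4.png

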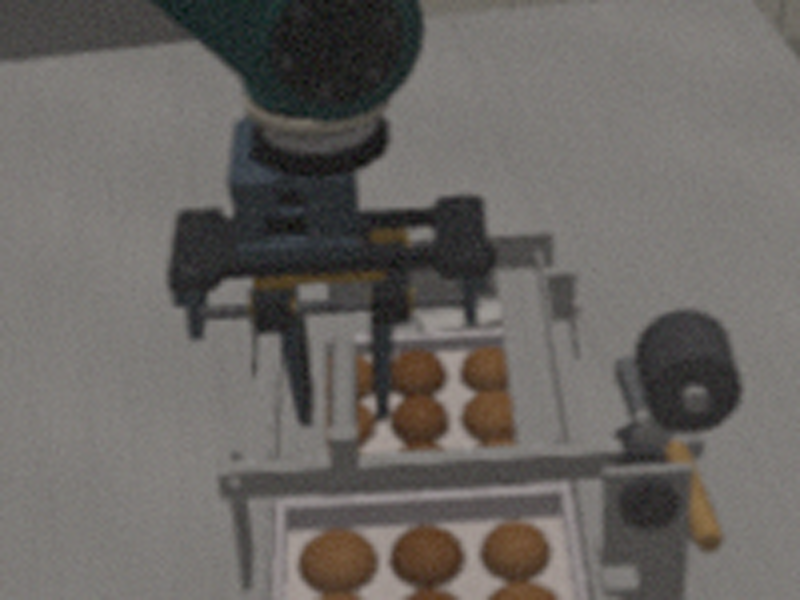

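```bash
python3 -m creep '[{"x":0,"y":0,"z":0,"wx":0,"wy":0,"wz":0,"jaw":-0.5},{"x":0,"y":0,"z":0,"wx":0,"wy":0,"wz":0,"jaw":-0.57},{"x":0,"y":0,"z":0,"wx":0,"wy":0,"wz":0,"jaw":-0.57}]'>/dev/null; python3 st.py
```

```text
t 4.2 p [484.18  71.4  114.72] rack x,y 57.55218916584698 43.807544649855835 F [-0.24  0.75 -0.02] w 19.438569829554762 yawx 81.43077247008412 toolz [ 0.01 -0.   -1.  ]
F rack x,y 0.7095177600912401 0.34517523431483293 -0.020492947324301423
```

```bash
python3 -m creep '[{"x":0,"y":0,"z":0,"wx":0,"wy":0,"wz":0,"jaw":-0.61},{"x":0,"y":0,"z":0,"wx":0,"wy":0,"wz":0,"jaw":-0.61}]'>/dev/null; python3 st.py;python3 -m creep '[{"x":0,"y":0,"z":0,"wx":0,"wy":0,"wz":0,"jaw":-0.65},{"x":0,"y":0,"z":0,"wx":0,"wy":0,"wz":0,"jaw":-0.68}]'>/dev/null; python3 st.py
```

```text
t 4.3667 p [484.39  71.44 114.99] rack x,y 57.628679243034185 43.61126507476756 F [-0.06 -0.15 -0.44] w 18.010395391262293 yawx 81.43592337049695 toolz [ 0.01 -0.   -1.  ]
F rack x,y -0.16178378580844932 0.03412658399003432 -0.4363694128435631
t 4.5333 p [484.15  71.45 114.99] rack x,y 57.60420876470573 43.84705529613435 F [-0.48 -0.01  0.19] w 15.505614539544675 yawx 81.44651076731019 toolz [ 0.01 -0.   -1.  ]
F rack x,y -0.07768502601146104 0.4761691010307056 0.18863904288292904
```

```bash
cat > arc.py <<'E'
from h import *
s=get_state();p=s["ee_pos"];R=s["ee_rot"]
u=np.array([np.cos(np.radians(81.5)),np.sin(np.radians(81.5))]);v=np.array([-u[1],u[0]])
g=p-19*R[:,2]
y=(g[:2]-[519,8])@v;z=g[2]-2   # z bias
H=np.array([43.8-170.6,110]);d=np.array([y,z])-H
f=s["ft_force"];fy,fz=f[:2]@v,f[2]
phi=np.arctan2(d[1],d[0])
n=d/np.linalg.norm(d);tn=np.array([-n[1],n[0]])
print("t %.2f q %.3f radius %.1f Frad %.1f Ftan %.1f Fx %.1f | y,z %.1f %.1f w %.1f yaw %.1f tilt %s"%(s["t"],phi-0.128,np.hypot(*d),np.array([fy,fz])@n,np.array([fy,fz])@tn,f[:2]@u,y,z,s["width"],np.degrees(np.arctan2(R[1,0],R[0,0])),np.round(R[:2,2],3)),"next 5mm: tool y %.4f z %.4f"%(5*np.sin(phi),-5*np.cos(phi)))
E
python3 arc.py; python3 -m creep '[{"x":0,"y":0.0003,"z":-0.002,"wx":0,"wy":0,"wz":0,"jaw":-0.7},{"x":0,"y":0.0004,"z":-0.003,"wx":0,"wy":0,"wz":0,"jaw":-0.7}]'>/dev/null; python3 arc.py
python3 -m creep '[{"x":0,"y":0.0005,"z":-0.003,"wx":0,"wy":0,"wz":0,"jaw":-0.7},{"x":0,"y":0.0005,"z":-0.003,"wx":0,"wy":0,"wz":0,"jaw":-0.7}]'>/dev/null; python3 arc.py
```

```text
t 4.53 q -0.000 radius 172.3 Frad 0.5 Ftan 0.1 Fx -0.1 | y,z 44.1 132.0 w 15.5 yaw 81.4 tilt [ 0.012 -0.   ] next 5mm: tool y 0.6381 z -4.9591
t 4.70 q 0.027 radius 172.3 Frad -6.4 Ftan -7.3 Fx 0.3 | y,z 43.4 136.6 w 15.1 yaw 81.5 tilt [ 0.012 -0.   ] next 5mm: tool y 0.7723 z -4.9400
t 4.87 q 0.064 radius 172.4 Frad -5.1 Ftan -5.8 Fx 1.4 | y,z 42.4 142.9 w 15.3 yaw 81.5 tilt [ 0.012 -0.   ] next 5mm: tool y 0.9546 z -4.9080
```

```bash
python3 -m creep '[{"x":0,"y":0.0015,"z":-0.004,"wx":0,"wy":0,"wz":0,"jaw":-0.7},{"x":0,"y":0.001,"z":-0.004,"wx":0,"wy":0,"wz":0,"jaw":-0.7},{"x":0,"y":0.001,"z":-0.004,"wx":0,"wy":0,"wz":0,"jaw":-0.7}]'>/dev/null; python3 arc.py
```

```text
t 5.12 q 0.140 radius 172.6 Frad -5.3 Ftan -6.4 Fx 1.8 | y,z 39.6 155.7 w 15.3 yaw 81.5 tilt [ 0.01 -0.  ] next 5mm: tool y 1.3235 z -4.8217
```

```bash
python3 -m creep '[{"x":0,"y":0.002,"z":-0.004,"wx":0,"wy":0,"wz":0,"jaw":-0.7},{"x":0,"y":0.002,"z":-0.004,"wx":0,"wy":0,"wz":0,"jaw":-0.7},{"x":0,"y":0.0018,"z":-0.004,"wx":0,"wy":0,"wz":0,"jaw":-0.7},{"x":0,"y":0.0019,"z":-0.004,"wx":0,"wy":0,"wz":0,"jaw":-0.7}]'>/dev/null; python3 arc.py
```

```text
t 5.45 q 0.243 radius 172.9 Frad 0.6 Ftan -6.6 Fx 3.4 | y,z 34.3 172.7 w 15.2 yaw 81.4 tilt [0.004 0.001] next 5mm: tool y 1.8148 z -4.6590
```

```bash
python3 -m creep '[{"x":0.0008,"y":0.0019,"z":-0.0042,"wx":0,"wy":0,"wz":0,"jaw":-0.7},{"x":0.0003,"y":0.002,"z":-0.0041,"wx":0,"wy":0,"wz":0,"jaw":-0.7},{"x":0,"y":0.0021,"z":-0.0041,"wx":0,"wy":0,"wz":0,"jaw":-0.7},{"x":0,"y":0.0022,"z":-0.004,"wx":0,"wy":0,"wz":0,"jaw":-0.7}]'>/dev/null; python3 arc.py
```

```text
t 5.78 q 0.355 radius 173.4 Frad 2.0 Ftan -5.6 Fx 1.9 | y,z 26.8 190.5 w 15.5 yaw 81.5 tilt [-0.    -0.001] next 5mm: tool y 2.3203 z -4.4290
```

```bash
python3 -m creep '[{"x":0.0003,"y":0.002,"z":-0.0041,"wx":0,"wy":0,"wz":0,"jaw":-0.7},{"x":0.0003,"y":0.0021,"z":-0.004,"wx":0,"wy":0,"wz":0,"jaw":-0.7},{"x":0.0002,"y":0.0023,"z":-0.0039,"wx":0,"wy":0,"wz":0,"jaw":-0.7},{"x":0,"y":0.0025,"z":-0.0039,"wx":0,"wy":0,"wz":0,"jaw":-0.7}]'>/dev/null; python3 arc.py
```

```text
t 6.12 q 0.470 radius 174.1 Frad 0.3 Ftan -3.5 Fx -0.0 | y,z 17.1 208.1 w 15.5 yaw 81.5 tilt [-0.001 -0.003] next 5mm: tool y 2.8165 z -4.1312
```

```bash
python3 -m creep '[{"x":0,"y":0.0025,"z":-0.0037,"wx":0,"wy":0,"wz":0,"jaw":-0.7},{"x":0,"y":0.0026,"z":-0.0037,"wx":0,"wy":0,"wz":0,"jaw":-0.7},{"x":0,"y":0.0027,"z":-0.0036,"wx":0,"wy":0,"wz":0,"jaw":-0.7},{"x":0,"y":0.0028,"z":-0.0035,"wx":0,"wy":0,"wz":0,"jaw":-0.7}]'>/dev/null; python3 arc.py
```

```text
t 6.45 q 0.584 radius 175.0 Frad 1.2 Ftan -5.2 Fx -0.8 | y,z 5.6 224.4 w 15.5 yaw 81.5 tilt [-0.001 -0.002] next 5mm: tool y 3.2681 z -3.7841
```

```bash
python3 -m creep '[{"x":0,"y":0.0028,"z":-0.0034,"wx":0,"wy":0,"wz":0,"jaw":-0.7},{"x":0,"y":0.0029,"z":-0.0033,"wx":0,"wy":0,"wz":0,"jaw":-0.7},{"x":0,"y":0.003,"z":-0.0032,"wx":0,"wy":0,"wz":0,"jaw":-0.7},{"x":0,"y":0.0031,"z":-0.0031,"wx":0,"wy":0,"wz":0,"jaw":-0.7}]'>/dev/null; python3 arc.py
```

```text
t 6.78 q 0.696 radius 175.9 Frad 2.8 Ftan -3.0 Fx -1.1 | y,z -7.3 239.1 w 15.5 yaw 81.5 tilt [-0.002 -0.002] next 5mm: tool y 3.6706 z -3.3951
```

```bash
python3 -m creep '[{"x":0,"y":0.0029,"z":-0.0032,"wx":0,"wy":0,"wz":0,"jaw":-0.7},{"x":0,"y":0.003,"z":-0.0031,"wx":0,"wy":0,"wz":0,"jaw":-0.7},{"x":0,"y":0.0031,"z":-0.003,"wx":0,"wy":0,"wz":0,"jaw":-0.7},{"x":0,"y":0.0032,"z":-0.0029,"wx":0,"wy":0,"wz":0,"jaw":-0.7}]'>/dev/null; python3 arc.py
```

```text
t 7.12 q 0.810 radius 177.1 Frad -6.4 Ftan -3.1 Fx -1.0 | y,z -22.1 252.8 w 15.2 yaw 81.5 tilt [ 0.001 -0.002] next 5mm: tool y 4.0325 z -2.9561
```

```bash
python3 -m creep '[{"x":0,"y":0.0038,"z":-0.0017,"wx":0,"wy":0,"wz":0,"jaw":-0.7},{"x":0,"y":0.0035,"z":-0.0022,"wx":0,"wy":0,"wz":0,"jaw":-0.7},{"x":0,"y":0.0036,"z":-0.0021,"wx":0,"wy":0,"wz":0,"jaw":-0.7}]'>/dev/null; python3 arc.py
```

```text
t 7.37 q 0.889 radius 177.4 Frad 3.9 Ftan -2.6 Fx -2.4 | y,z -33.4 260.9 w 15.4 yaw 81.5 tilt [-0.001 -0.002] next 5mm: tool y 4.2516 z -2.6313
```

```bash
python3 -m creep '[{"x":-0.0003,"y":0.0034,"z":-0.0023,"wx":0,"wy":0,"wz":0,"jaw":-0.7},{"x":-0.0003,"y":0.0035,"z":-0.0021,"wx":0,"wy":0,"wz":0,"jaw":-0.7},{"x":0,"y":0.0036,"z":-0.002,"wx":0,"wy":0,"wz":0,"jaw":-0.7}]'>/dev/null; python3 arc.py
```

```text
t 7.62 q 0.969 radius 178.3 Frad 1.1 Ftan -2.6 Fx -1.1 | y,z -45.4 268.6 w 15.4 yaw 81.5 tilt [ 0.    -0.001] next 5mm: tool y 4.4487 z -2.2823
```

```bash
python3 - <<'E'
import numpy as np
from scipy.optimize import least_squares
P=np.array([(44.1,132),(42.4,142.9),(39.6,155.7),(34.3,172.7),(26.8,190.5),(17.1,208.1),(5.6,224.4),(-7.3,239.1),(-22.1,252.8),(-33.4,260.9),(-45.4,268.6)])
r=least_squares(lambda a:np.hypot(P[:,0]-a[0],P[:,1]-a[1])-172,[-127,110]);print(r.x,r.fun)
r=least_squares(lambda a:np.hypot(P[:,0]-a[0],P[:,1]-a[1])-a[2],[-127,110,172]);print(r.x,r.fun)
for c in (r.x[:2],):
  print(np.arctan2(P[:,1]-c[1],P[:,0]-c[0]))
E
```

```text
[-128.06153006  116.9780255 ] [ 0.81565945  0.42123417  0.07492546 -0.3427692  -0.57195612 -0.6083898
 -0.52147299 -0.25273278  0.26565128  0.26241615  0.69091378]
[-138.23148154  110.39120704  183.52651596] [ 0.08097052  0.00700616 -0.01378467 -0.08852153 -0.07949743 -0.01935703
  0.0095839   0.07360997  0.23089291 -0.10749765 -0.09340517]
[0.11796355 0.1780668  0.24947709 0.34656839 0.45191186 0.56149496
 0.67024642 0.77683773 0.88668755 0.96241379 1.04016482]
```

```bash
sed -i 's/H=np.array(.*110\])/H=np.array([-138.2,110.4])/' arc.py; python3 arc.py; python3 -m creep '[{"x":-0.0003,"y":0.0036,"z":-0.0021,"wx":0,"wy":0,"wz":0,"jaw":-0.7},{"x":0,"y":0.0037,"z":-0.002,"wx":0,"wy":0,"wz":0,"jaw":-0.7},{"x":0,"y":0.0038,"z":-0.0019,"wx":0,"wy":0,"wz":0,"jaw":-0.7},{"x":0,"y":0.0038,"z":-0.0018,"wx":0,"wy":0,"wz":0,"jaw":-0.7}]'>/dev/null; python3 arc.py
```

```text
t 7.62 q 0.912 radius 183.4 Frad 1.2 Ftan -2.6 Fx -1.1 | y,z -45.4 268.6 w 15.4 yaw 81.5 tilt [ 0.    -0.001] next 5mm: tool y 4.3132 z -2.5291
t 7.95 q 1.016 radius 183.5 Frad -2.2 Ftan -1.9 Fx 1.8 | y,z -62.3 277.4 w 15.5 yaw 81.5 tilt [ 0.001 -0.   ] next 5mm: tool y 4.5519 z -2.0688
```

```bash
python3 -m creep '[{"x":0.0003,"y":0.0039,"z":-0.0016,"wx":0,"wy":0,"wz":0,"jaw":-0.7},{"x":0,"y":0.0039,"z":-0.0015,"wx":0,"wy":0,"wz":0,"jaw":-0.7},{"x":0,"y":0.0039,"z":-0.0014,"wx":0,"wy":0,"wz":0,"jaw":-0.7},{"x":0,"y":0.0039,"z":-0.0013,"wx":0,"wy":0,"wz":0,"jaw":-0.7}]'>/dev/null; python3 arc.py
```

```text
t 8.28 q 1.120 radius 183.5 Frad -0.8 Ftan -0.5 Fx 1.9 | y,z -80.0 284.4 w 15.0 yaw 81.5 tilt [ 0.002 -0.   ] next 5mm: tool y 4.7415 z -1.5868
```

```bash
python3 -m creep '[{"x":0.0003,"y":0.0039,"z":-0.0012,"wx":0,"wy":0,"wz":0,"jaw":-0.7},{"x":0.0003,"y":0.0039,"z":-0.0012,"wx":0,"wy":0,"wz":0,"jaw":-0.7},{"x":0,"y":0.0039,"z":-0.0011,"wx":0,"wy":0,"wz":0,"jaw":-0.7},{"x":0,"y":0.0039,"z":-0.001,"wx":0,"wy":0,"wz":0,"jaw":-0.7}]'>/dev/null; python3 arc.py
```

```text
t 8.62 q 1.219 radius 183.4 Frad -3.7 Ftan -0.5 Fx 0.4 | y,z -97.5 289.3 w 15.2 yaw 81.5 tilt [ 0.002 -0.001] next 5mm: tool y 4.8753 z -1.1096
```

```bash
python3 -m creep '[{"x":0,"y":0.0039,"z":-0.0005,"wx":0,"wy":0,"wz":0,"jaw":-0.7},{"x":0,"y":0.0039,"z":-0.0006,"wx":0,"wy":0,"wz":0,"jaw":-0.7},{"x":0,"y":0.0039,"z":-0.0006,"wx":0,"wy":0,"wz":0,"jaw":-0.7},{"x":0,"y":0.0039,"z":-0.0005,"wx":0,"wy":0,"wz":0,"jaw":-0.7}]'>/dev/null; python3 arc.py
```

```text
t 8.95 q 1.316 radius 183.1 Frad -2.7 Ftan 0.5 Fx -0.5 | y,z -115.1 292.0 w 15.1 yaw 81.5 tilt [ 0.003 -0.001] next 5mm: tool y 4.9601 z -0.6301
```

```bash
python3 -m creep '[{"x":0,"y":0.0039,"z":-0.0002,"wx":0,"wy":0,"wz":0,"jaw":-0.7},{"x":0,"y":0.0039,"z":-0.0002,"wx":0,"wy":0,"wz":0,"jaw":-0.7},{"x":0,"y":0.0039,"z":-0.0001,"wx":0,"wy":0,"wz":0,"jaw":-0.7},{"x":0,"y":0.0039,"z":0,"wx":0,"wy":0,"wz":0,"jaw":-0.7}]'>/dev/null; python3 arc.py
```

```text
t 9.28 q 1.414 radius 182.8 Frad -0.1 Ftan -0.2 Fx 0.3 | y,z -132.9 293.1 w 15.3 yaw 81.5 tilt [ 0.004 -0.001] next 5mm: tool y 4.9979 z -0.1453
```

```bash
python3 -m creep '[{"x":0,"y":0.0035,"z":0,"wx":0,"wy":0,"wz":0,"jaw":-0.7},{"x":0,"y":0.0035,"z":0.0001,"wx":0,"wy":0,"wz":0,"jaw":-0.7},{"x":0,"y":0.0035,"z":0.0002,"wx":0,"wy":0,"wz":0,"jaw":-0.7}]'>/dev/null; python3 arc.py;python3 - <<'E'
from h import *
t=capture("side");f=t["frame"][60:260,120:370,::-1];cv2.imwrite("pics/s5.png",cv2.resize(f,None,fx=3,fy=3,interpolation=cv2.INTER_CUBIC))
E
```

```text
t 9.53 q 1.479 radius 182.6 Frad -1.3 Ftan 0.0 Fx 0.3 | y,z -144.8 292.9 w 15.1 yaw 81.5 tilt [ 0.005 -0.001] next 5mm: tool y 4.9967 z 0.1809
```

View pics/s5.png

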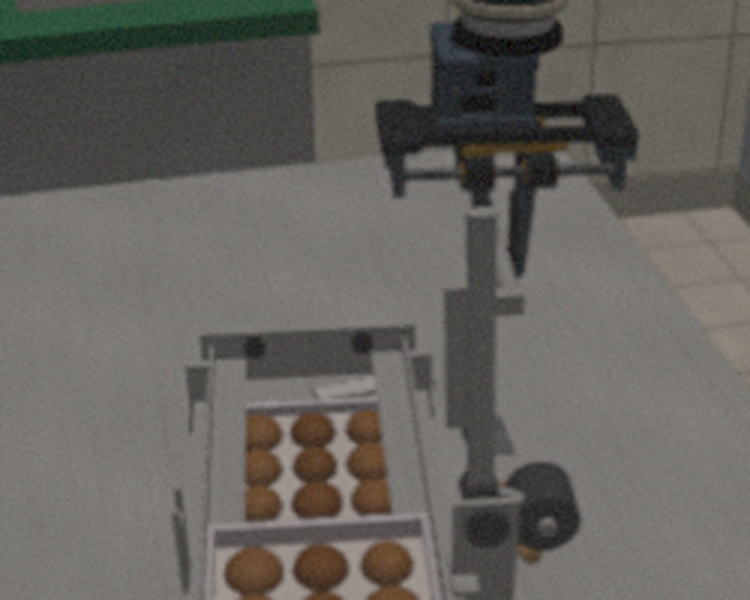

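```bash
python3 - <<'E'
from h import *
s=capture("side");p=get_state()["ee_pos"]
m=lambda p:(proj(s,p)-[120,60]+.5)*3-.5
u=np.array([0.148,0.989,0]);
print(p,m(p),m(p+[0,0,19]),m(p+[0,0,19]-57*u),m(p+[0,0,19]+45*u))
f=s["frame"][100:200,240:330,::-1];cv2.imwrite("pics/s6.png",cv2.resize(f,None,fx=6,fy=6,interpolation=cv2.INTER_CUBIC))
t=capture("top");f=t["frame"][150:295,145:385,::-1];cv2.imwrite("pics/t6.png",cv2.resize(f,None,fx=3.3,fy=3.3,interpolation=cv2.INTER_CUBIC))
E
```

```text
[671.20634994  44.84567737 275.82805838] [499.27495434 267.31919584] [500.19231144 244.846374  ] [511.14029204 282.97777475] [492.21673389 217.14806738]
```

View pics/s6.png

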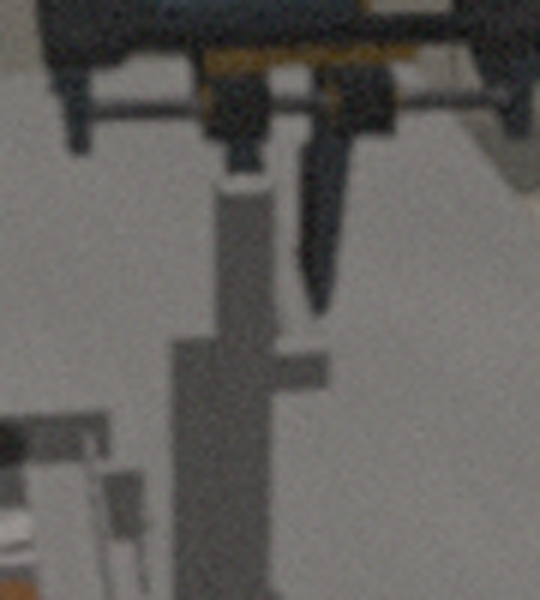

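View pics/t6.png

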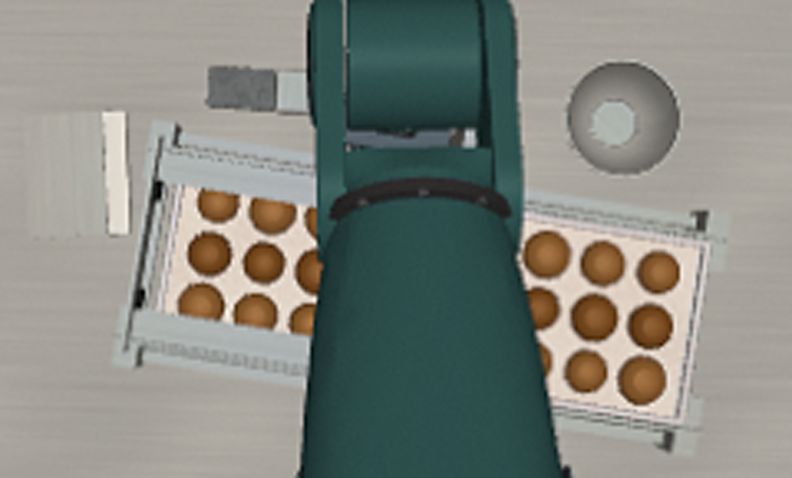

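```bash
python3 - <<'E'
from h import *
im=np.mean([capture("side")["frame"].astype(float) for _ in range(6)],0)
f=im[110:180,250:320,::-1]
f=np.clip((f-70)*3,0,255).astype(np.uint8);cv2.imwrite("pics/s7.png",cv2.resize(f,None,fx=8,fy=8,interpolation=cv2.INTER_CUBIC))
E
python3 arc.py
```

```text
t 9.98 q 1.476 radius 182.6 Frad -1.5 Ftan 1.9 Fx 0.9 | y,z -144.3 292.9 w 15.1 yaw 81.5 tilt [ 0.004 -0.001] next 5mm: tool y 4.9972 z 0.1659
```

View pics/s7.png

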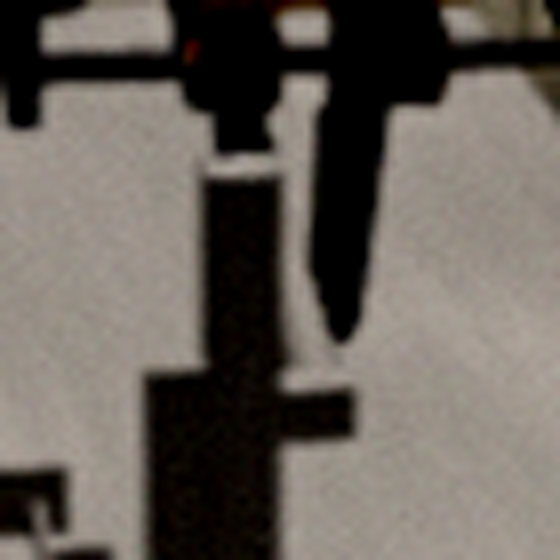

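```bash
python3 -m creep '[{"x":0,"y":0,"z":0.003,"wx":0,"wy":0,"wz":0,"jaw":-0.64},{"x":0,"y":0,"z":0.003,"wx":0,"wy":0,"wz":0,"jaw":-0.61}]'>/dev/null; python3 arc.py
python3 -m creep '[{"x":0,"y":0,"z":0.003,"wx":0,"wy":0,"wz":0,"jaw":-0.61},{"x":0,"y":0,"z":0.003,"wx":0,"wy":0,"wz":0,"jaw":-0.61}]'>/dev/null; python3 arc.py
```

```text
t 10.15 q 1.482 radius 177.7 Frad 2.3 Ftan 3.4 Fx 0.7 | y,z -145.1 288.0 w 17.8 yaw 81.5 tilt [ 0.008 -0.001] next 5mm: tool y 4.9962 z 0.1950
t 10.32 q 1.486 radius 171.8 Frad 2.3 Ftan 3.4 Fx 0.1 | y,z -145.7 282.0 w 18.1 yaw 81.5 tilt [ 0.009 -0.001] next 5mm: tool y 4.9952 z 0.2184
```

```bash
python3 -m creep '[{"x":0,"y":0.001,"z":0.002,"wx":0,"wy":0,"wz":0,"jaw":-0.61},{"x":0,"y":0.002,"z":0.0015,"wx":0,"wy":0,"wz":0,"jaw":-0.61},{"x":0,"y":0.002,"z":0,"wx":0,"wy":0,"wz":0,"jaw":-0.61}]'>/dev/null; python3 arc.py
python3 -m creep '[{"x":0,"y":0.0025,"z":0.0003,"wx":0,"wy":0,"wz":0,"jaw":-0.61},{"x":0,"y":0.0025,"z":0.0003,"wx":0,"wy":0,"wz":0,"jaw":-0.61},{"x":0,"y":0.0025,"z":0.0003,"wx":0,"wy":0,"wz":0,"jaw":-0.61}]'>/dev/null; python3 arc.py
```

```text
t 10.57 q 1.518 radius 167.4 Frad -1.5 Ftan 2.6 Fx 0.1 | y,z -150.7 277.4 w 17.6 yaw 81.5 tilt [ 0.009 -0.001] next 5mm: tool y 4.9860 z 0.3745
t 10.82 q 1.565 radius 166.6 Frad 0.8 Ftan -1.8 Fx -0.4 | y,z -158.6 275.8 w 17.6 yaw 81.5 tilt [ 0.007 -0.001] next 5mm: tool y 4.9625 z 0.6112
```

```bash
python3 -m creep '[{"x":0,"y":0.0015,"z":0.0002,"wx":0,"wy":0,"wz":0,"jaw":-0.61},{"x":0,"y":0.0015,"z":0.0002,"wx":0,"wy":0,"wz":0,"jaw":-0.61}]'>/dev/null; python3 arc.py
```

```text
t 10.98 q 1.571 radius 165.6 Frad 5.5 Ftan -13.0 Fx -0.6 | y,z -159.3 274.7 w 17.7 yaw 81.5 tilt [-0.001 -0.001] next 5mm: tool y 4.9591 z 0.6381
```

```bash
python3 -m creep '[{"x":0,"y":-0.0025,"z":0,"wx":0,"wy":0,"wz":0,"jaw":-0.61}]'>/dev/null; python3 arc.py; python3 -m creep '[{"x":0,"y":0,"z":0,"wx":0,"wy":0,"wz":0,"jaw":-0.5}]'>/dev/null; python3 arc.py
python3 -m creep '[{"x":0,"y":0,"z":0,"wx":0,"wy":0,"wz":0,"jaw":-0.45},{"x":0,"y":0,"z":0,"wx":0,"wy":0,"wz":0,"jaw":-0.4}]'>/dev/null; python3 arc.py
python3 - <<'E'
from h import *
t=capture("side");f=t["frame"][60:260,120:370,::-1];cv2.imwrite("pics/s8.png",cv2.resize(f,None,fx=3,fy=3,interpolation=cv2.INTER_CUBIC))
E
```

```text
t 11.07 q 1.555 radius 165.1 Frad 1.7 Ftan 4.1 Fx 0.3 | y,z -156.7 274.4 w 17.8 yaw 81.4 tilt [-0.003 -0.   ] next 5mm: tool y 4.9683 z 0.5617
t 11.15 q 1.554 radius 164.8 Frad 0.5 Ftan 0.3 Fx -0.6 | y,z -156.4 274.2 w 21.5 yaw 81.5 tilt [-0.003 -0.001] next 5mm: tool y 4.9693 z 0.5529
t 11.32 q 1.553 radius 164.7 Frad 0.3 Ftan 0.2 Fx 0.4 | y,z -156.3 274.1 w 26.7 yaw 81.4 tilt [-0.004 -0.001] next 5mm: tool y 4.9696 z 0.5501
```

View pics/s8.png

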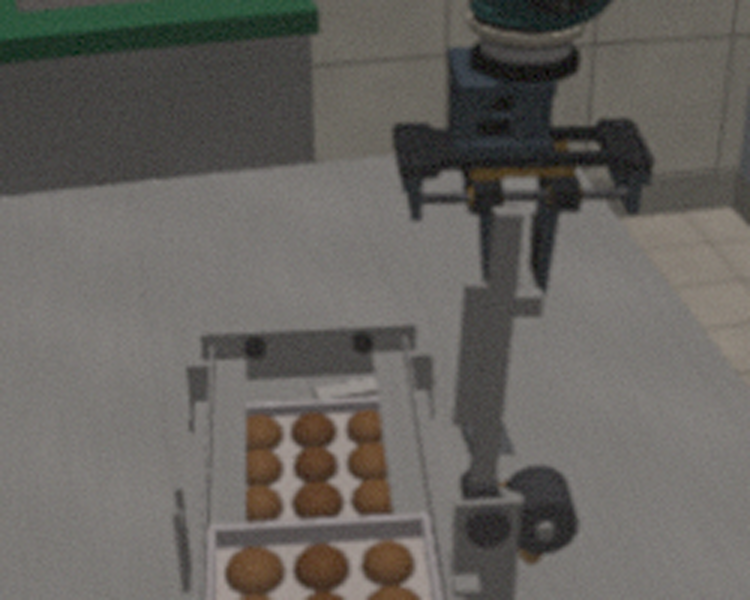

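```bash
python3 -m creep '[{"x":0,"y":0,"z":0,"wx":0,"wy":0,"wz":0,"jaw":-0.3},{"x":0,"y":0,"z":0,"wx":0,"wy":0,"wz":0,"jaw":-0.2},{"x":0,"y":0,"z":0,"wx":0,"wy":0,"wz":0,"jaw":-0.1},{"x":0,"y":0,"z":0,"wx":0,"wy":0,"wz":0,"jaw":-0.1}]'>/dev/null; python3 arc.py
python3 -m creep '[{"x":0,"y":0,"z":-0.01,"wx":0,"wy":0,"wz":0,"jaw":-0.1},{"x":0,"y":0,"z":-0.015,"wx":0,"wy":0,"wz":0,"jaw":-0.1},{"x":0,"y":0,"z":-0.02,"wx":0,"wy":0,"wz":0,"jaw":-0.1},{"x":0,"y":0,"z":-0.03,"wx":0,"wy":0,"wz":0,"jaw":-0.1},{"x":0,"y":0,"z":-0.03,"wx":0,"wy":0,"wz":0,"jaw":-0.1},{"x":0,"y":0,"z":-0.02,"wx":0,"wy":0,"wz":0,"jaw":-0.1}]'>/dev/null; python3 st.py
python3 - <<'E'
from h import *
t=capture("side");f=t["frame"][60:260,120:370,::-1];cv2.imwrite("pics/s9.png",cv2.resize(f,None,fx=3,fy=3,interpolation=cv2.INTER_CUBIC))
E
```

```text
t 11.70 q 1.554 radius 164.6 Frad -0.4 Ftan -0.2 Fx 1.1 | y,z -156.4 274.0 w 40.7 yaw 81.4 tilt [-0.004 -0.001] next 5mm: tool y 4.9694 z 0.5526
t 12.2 p [680.81  42.98 387.68] rack x,y 58.516986133381245 -154.85683912753257 F [ 0.36 -0.2  -0.23] w 41.10088944604744 yawx 81.44202306238815 toolz [-0.01 -0.   -1.  ]
F rack x,y -0.143549849536026 -0.38525528474309817 -0.2262040804511466
```

View pics/s9.png

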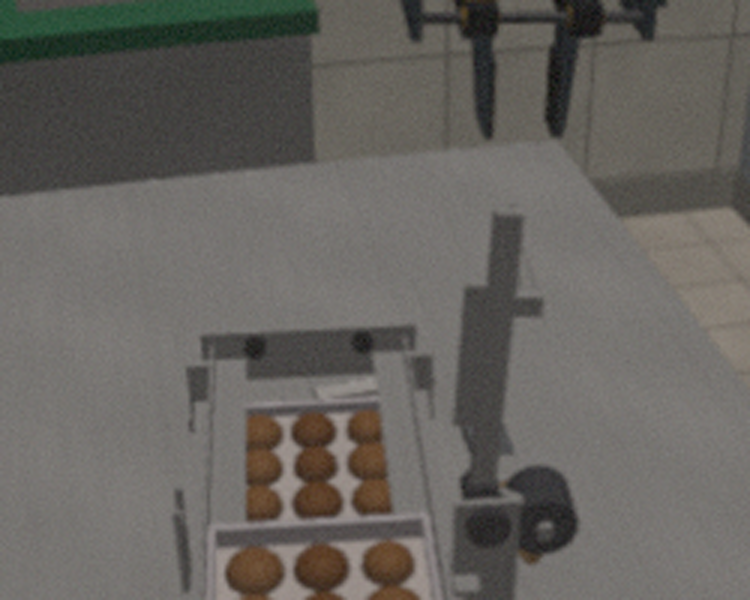

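```bash
python3 -m creep '[{"x":0,"y":-0.036,"z":0,"wx":0,"wy":0,"wz":0,"jaw":-1},{"x":0,"y":-0.038,"z":0,"wx":0,"wy":0,"wz":0,"jaw":-1},{"x":-0.02,"y":-0.035,"z":0,"wx":0,"wy":0,"wz":0,"jaw":-1},{"x":-0.035,"y":-0.02,"z":0,"wx":0,"wy":0,"wz":0,"jaw":-1},{"x":-0.038,"y":-0.01,"z":0.01,"wx":0,"wy":0,"wz":0,"jaw":-1},{"x":-0.038,"y":0,"z":0.015,"wx":0,"wy":0,"wz":0,"jaw":-1},{"x":-0.038,"y":0,"z":0.015,"wx":0,"wy":0,"wz":0,"jaw":-1},{"x":-0.038,"y":0,"z":0.015,"wx":0,"wy":0,"wz":0,"jaw":-1},{"x":-0.038,"y":0,"z":0.015,"wx":0,"wy":0,"wz":0,"jaw":-1}]'>/dev/null; python3 st.py
```

```text
t 13.0 p [ 505.42 -180.36  338.92] rack x,y -188.29977377795936 -14.41313639096406 F [ 1.15 -0.35  0.12] w -0.009460163335012109 yawx 81.98393749831618 toolz [ 0.02 -0.   -1.  ]
F rack x,y -0.17408903170317597 -1.1882647201305643 0.12000350307031643
```

```bash
python3 -m creep '[{"x":-0.034,"y":-0.005,"z":0.03,"wx":1,"wy":0,"wz":0.4,"jaw":-1},{"x":-0.034,"y":-0.004,"z":0.035,"wx":0,"wy":0,"wz":0,"jaw":-1},{"x":-0.02,"y":-0.002,"z":0.035,"wx":0,"wy":0,"wz":0,"jaw":-1},{"x":-0.002,"y":0,"z":0.025,"wx":0,"wy":0,"wz":0,"jaw":-1},{"x":0,"y":0,"z":0,"wx":0,"wy":0,"wz":0,"jaw":-1}]'>/dev/null; python3 st.py; python3 -c "
from plant import *;s=get_state();print(s['ee_rot'][:,2],s['qpos'])"
```

```text
t 13.4167 p [ 482.86 -270.74  222.87] rack x,y -281.01779131561943 -5.461744653823054 F [-1.24 -0.43 -1.05] w 0.3898161024388955 yawx 81.2090379974862 toolz [ 0.01 -0.   -1.  ]
F rack x,y -0.6056105592380598 1.1616152931846944 -1.0511576819449862
[ 0.00917609 -0.00492556 -0.99994577] [-3.17088606e+01  7.62598734e+00  1.16420986e+02  4.40602747e-02
  5.53574186e+01 -2.29437315e+01]
```

```bash
python3 -m creep '[{"x":-0.012,"y":-0.003,"z":0.02,"wx":0.5,"wy":0,"wz":0,"jaw":-1},{"x":0,"y":0,"z":0.03,"wx":0,"wy":0,"wz":0,"jaw":-1},{"x":0,"y":0,"z":0.02,"wx":0,"wy":0,"wz":0,"jaw":-1},{"x":0,"y":0,"z":0,"wx":0,"wy":0,"wz":0,"jaw":-1}]'>/dev/null; python3 st.py
python3 - <<'E'
from h import *
t=capture("side");f=t["frame"][180:380,130:350,::-1];cv2.imwrite("pics/s10.png",cv2.resize(f,None,fx=3,fy=3,interpolation=cv2.INTER_CUBIC))
E
```

```text
t 13.75 p [ 481.69 -284.49  158.58] rack x,y -294.7910948305332 -6.335263460605873 F [-1.1   0.16 -0.58] w 0.3883106236099829 yawx 81.18761673591632 toolz [ 0.01 -0.01 -1.  ]
F rack x,y -0.003907163457452317 1.1100473393245416 -0.582082336026293
```

View pics/s10.png

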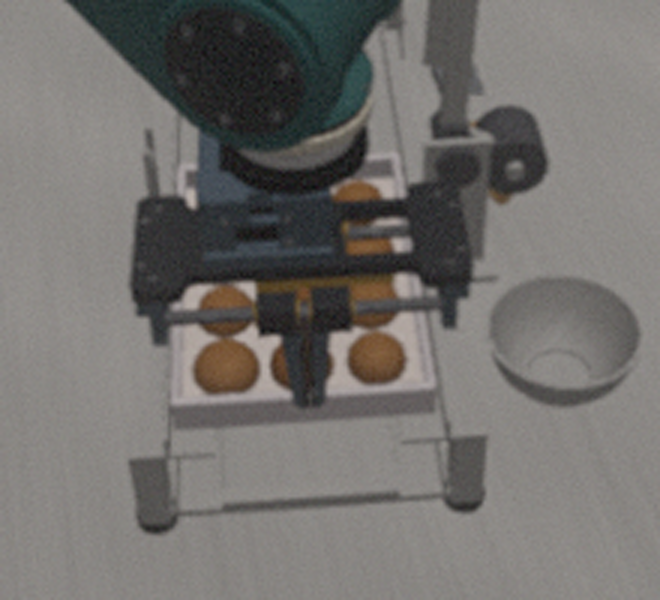

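```bash
python3 -m creep '[{"x":0,"y":-0.006,"z":0.02,"wx":0,"wy":0,"wz":0,"jaw":-1},{"x":0,"y":0,"z":0.025,"wx":0,"wy":0,"wz":0,"jaw":-1},{"x":0,"y":0,"z":0.02,"wx":0,"wy":0,"wz":0,"jaw":-1},{"x":0,"y":0,"z":0,"wx":0,"wy":0,"wz":0,"jaw":-1}]'>/dev/null; python3 st.py
python3 - <<'E'
from h import *
t=capture("side");f=t["frame"][180:380,130:350,::-1];cv2.imwrite("pics/s11.png",cv2.resize(f,None,fx=3,fy=3,interpolation=cv2.INTER_CUBIC))
E
```

```text
t 14.1333 p [ 483.89 -286.62  105.45] rack x,y -296.5747976785706 -8.824286875500285 F [-0.63  0.31 -0.02] w 0.617582583770614 yawx 81.3216952313435 toolz [ 0.02 -0.02 -1.  ]
F rack x,y 0.2102975037524112 0.6651578331557064 -0.024273947433220422
```

View pics/s11.png

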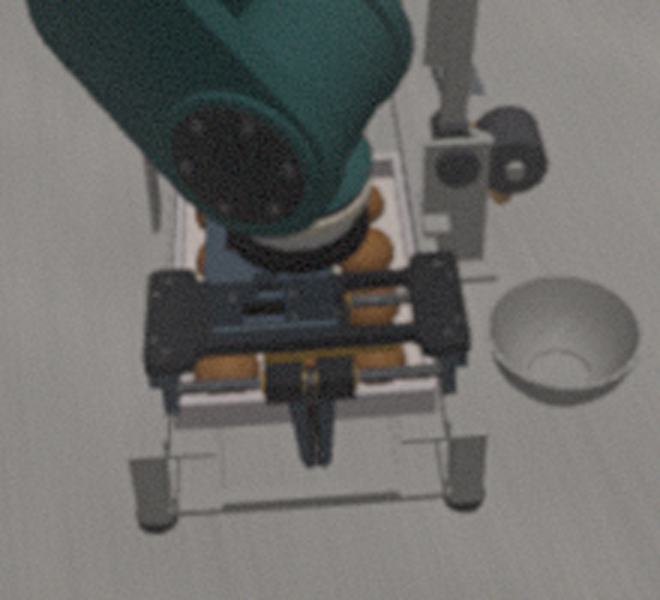

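```bash
python3 -m creep '[{"x":0,"y":-0.009,"z":0.005,"wx":1.2,"wy":0.9,"wz":0,"jaw":-1},{"x":0,"y":-0.002,"z":0.008,"wx":0,"wy":0,"wz":0,"jaw":-1},{"x":0,"y":0,"z":0.006,"wx":0,"wy":0,"wz":0,"jaw":-1},{"x":0,"y":0,"z":0,"wx":0,"wy":0,"wz":0,"jaw":-1}]'>/dev/null; python3 st.py
```

```text
t 14.5167 p [ 476.86 -287.12   94.14] rack x,y -298.10549826540586 -1.9463965259009228 F [-0.2   0.89 -1.3 ] w 0.3202051752317438 yawx 81.39283796554167 toolz [ 0.01 -0.   -1.  ]
F rack x,y 0.8534875427664744 0.32717191006626767 -1.3002456702615799
```

```bash
python3 -m creep '[{"x":0.004,"y":0,"z":0.006,"wx":0,"wy":0,"wz":0,"jaw":-1},{"x":0.005,"y":0,"z":0.004,"wx":0,"wy":0,"wz":0,"jaw":-1},{"x":0.005,"y":0,"z":0,"wx":0,"wy":0,"wz":0,"jaw":-1},{"x":0.003,"y":0,"z":0,"wx":0,"wy":0,"wz":0,"jaw":-1}]'>/dev/null; python3 st.py
python3 -m creep '[{"x":0.003,"y":0,"z":0.0003,"wx":0,"wy":0,"wz":0,"jaw":-1},{"x":0.003,"y":0,"z":0.0003,"wx":0,"wy":0,"wz":0,"jaw":-1}]'>/dev/null; python3 st.py
```

```text
t 14.85 p [ 480.03 -269.55   83.95] rack x,y -280.2627386620277 -2.4842567674962837 F [ 0.13 -0.23 -0.29] w 0.5445615122401948 yawx 81.3331839937675 toolz [ 0.01 -0.   -1.  ]
F rack x,y -0.21057322438147624 -0.16291483398002368 -0.2923542955950732
t 15.0167 p [ 481.11 -262.47   83.28] rack x,y -273.1020512166556 -2.5037699563168445 F [-0.14  0.17  0.16] w 0.4488655938596012 yawx 81.3692612871392 toolz [ 0.01 -0.   -1.  ]
F rack x,y 0.14756178387284613 0.164879384183565 0.15706794073725333
```

```bash
for i in 1; do python3 -m creep '[{"x":0.003,"y":0,"z":0,"wx":0,"wy":0,"wz":0,"jaw":-1},{"x":0.003,"y":0,"z":0,"wx":0,"wy":0,"wz":0,"jaw":-1}]'>/dev/null; python3 st.py; done
python3 -m creep '[{"x":0.003,"y":0,"z":0,"wx":0,"wy":0,"wz":0,"jaw":-1},{"x":0.003,"y":0,"z":0,"wx":0,"wy":0,"wz":0,"jaw":-1}]'>/dev/null; python3 st.py
```

```text
t 15.1833 p [ 482.22 -256.06   83.33] rack x,y -266.59201431145925 -2.6512690791217963 F [-0.33 -2.77 -2.4 ] w 0.07387206256808336 yawx 81.41192276295129 toolz [ 0.01 -0.   -1.  ]
F rack x,y -2.790164896364267 -0.08039818419198719 -2.3957121045552245
t 15.35 p [ 483.22 -249.76   83.42] rack x,y -260.2152190476121 -2.715941489459091 F [-0.21 -3.18 -1.79] w 0.26611367072524544 yawx 81.42042524944915 toolz [ 0.01 -0.   -1.  ]
F rack x,y -3.172035940038175 -0.26291408006587824 -1.793084766640425
```

```bash
python3 -m creep '[{"x":0.005,"y":0,"z":0,"wx":0,"wy":0,"wz":0,"jaw":-1},{"x":0.007,"y":0,"z":0,"wx":0,"wy":0,"wz":0,"jaw":-1},{"x":0.007,"y":0,"z":0,"wx":0,"wy":0,"wz":0,"jaw":-1},{"x":0.007,"y":0,"z":0,"wx":0,"wy":0,"wz":0,"jaw":-1},{"x":0.007,"y":0,"z":0,"wx":0,"wy":0,"wz":0,"jaw":-1},{"x":0.007,"y":0,"z":0,"wx":0,"wy":0,"wz":0,"jaw":-1}]'>/dev/null; python3 st.py
```

```text
t 15.85 p [ 489.67 -206.86   83.51] rack x,y -216.83500547559504 -2.7493854591641806 F [ 0.22 -2.88 -0.9 ] w 0.5090782161218435 yawx 81.37329161051464 toolz [ 0.01 -0.   -1.  ]
F rack x,y -2.814591477230638 -0.6423874473122697 -0.9021235076634507
```

```bash
python3 -m creep '[{"x":0.008,"y":-0.0003,"z":0,"wx":0,"wy":0,"wz":0,"jaw":-1},{"x":0.008,"y":-0.0003,"z":0,"wx":0,"wy":0,"wz":0,"jaw":-1},{"x":0.008,"y":0,"z":0,"wx":0,"wy":0,"wz":0,"jaw":-1},{"x":0.008,"y":0,"z":0,"wx":0,"wy":0,"wz":0,"jaw":-1},{"x":0.008,"y":0,"z":0,"wx":0,"wy":0,"wz":0,"jaw":-1},{"x":0.008,"y":0,"z":0,"wx":0,"wy":0,"wz":0,"jaw":-1},{"x":0.008,"y":0,"z":0,"wx":0,"wy":0,"wz":0,"jaw":-1},{"x":0.008,"y":0,"z":0,"wx":0,"wy":0,"wz":0,"jaw":-1},{"x":0.006,"y":0,"z":0,"wx":0,"wy":0,"wz":0,"jaw":-1},{"x":0.005,"y":0,"z":0,"wx":0,"wy":0,"wz":0,"jaw":-1}]'>/dev/null; python3 st.py
python3 - <<'E'
from h import *
t=capture("side");f=t["frame"][100:340,130:350,::-1];cv2.imwrite("pics/s12.png",cv2.resize(f,None,fx=2.5,fy=2.5,interpolation=cv2.INTER_CUBIC))
E
```

```text
t 16.6833 p [ 501.26 -123.35   83.51] rack x,y -132.53421733746106 -1.866262725394801 F [ 0.09 -2.87 -2.51] w 0.5831554122470534 yawx 81.43811425456876 toolz [ 0.01 -0.   -1.  ]
F rack x,y -2.8236111900249194 -0.5115514589638214 -2.51094799582212
```

View pics/s12.png

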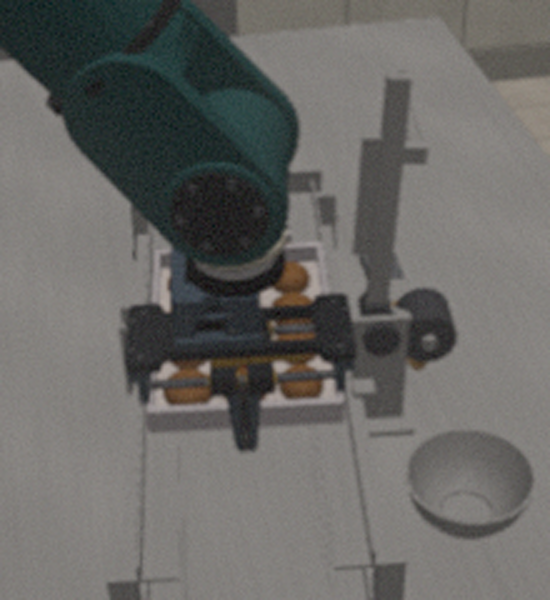

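```bash
python3 -m creep '[{"x":-0.006,"y":0,"z":0,"wx":0,"wy":0,"wz":0,"jaw":-1},{"x":0,"y":-0.006,"z":0,"wx":0,"wy":0,"wz":0,"jaw":-1},{"x":0,"y":-0.003,"z":0,"wx":0.4,"wy":0,"wz":0,"jaw":-1},{"x":0.004,"y":0,"z":0,"wx":0,"wy":0,"wz":0,"jaw":-1}]'>/dev/null; python3 st.py
python3 -m creep '[{"x":0.003,"y":0,"z":0,"wx":0,"wy":0,"wz":0,"jaw":-1},{"x":0.003,"y":0,"z":0,"wx":0,"wy":0,"wz":0,"jaw":-1}]'>/dev/null; python3 st.py
```

```text
t 17.0667 p [ 491.27 -123.59   83.45] rack x,y -134.24534996526236 7.977813330660101 F [ 0.66  0.02 -0.17] w 0.3472594218570553 yawx 81.42743167360446 toolz [ 0. -0. -1.]
F rack x,y 0.11952449265055813 -0.6486198167064209 -0.17418817550134122
t 17.2333 p [ 491.79 -117.68   83.49] rack x,y -128.32152689186017 8.330042360065946 F [-0.55 -4.04 -1.46] w 0.31000487729915843 yawx 81.36106838581469 toolz [ 0. -0. -1.]
F rack x,y -4.07647106095498 -0.05370241942206533 -1.4612262358804986
```

```bash
python3 -m creep '[{"x":0.006,"y":0,"z":0,"wx":0,"wy":0,"wz":0,"jaw":-1},{"x":0.007,"y":0,"z":0,"wx":0,"wy":0,"wz":0,"jaw":-1},{"x":0.007,"y":0,"z":0,"wx":0,"wy":0,"wz":0,"jaw":-1},{"x":0.007,"y":0,"z":0,"wx":0,"wy":0,"wz":0,"jaw":-1},{"x":0.006,"y":0,"z":0,"wx":0,"wy":0,"wz":0,"jaw":-1},{"x":0.004,"y":0,"z":0,"wx":0,"wy":0,"wz":0,"jaw":-1}]'>/dev/null; python3 st.py
python3 -m creep '[{"x":0.006,"y":0,"z":0,"wx":0,"wy":0,"wz":0,"jaw":-1},{"x":0.006,"y":0,"z":0,"wx":0,"wy":0,"wz":0,"jaw":-1},{"x":0.006,"y":0,"z":0,"wx":0,"wy":0,"wz":0,"jaw":-1},{"x":0.004,"y":0,"z":0,"wx":0,"wy":0,"wz":0,"jaw":-1}]'>/dev/null; python3 st.py
python3 - <<'E'
from h import *
t=capture("side");f=t["frame"][100:340,130:350,::-1];cv2.imwrite("pics/s13.png",cv2.resize(f,None,fx=2.5,fy=2.5,interpolation=cv2.INTER_CUBIC))
E
```

```text
t 17.7333 p [497.92 -77.74  83.49] rack x,y -87.90917167885594 8.171528156995596 F [-0.68 -3.43 -1.02] w 0.67008502345635 yawx 81.36446524795164 toolz [ 0. -0. -1.]
F rack x,y -3.4896228747051317 0.16810910923675992 -1.0240754575877808
t 18.0667 p [501.56 -53.31  83.48] rack x,y -63.21397330282287 8.182373604634261 F [-1.37 -3.25  0.75] w 0.4241152470013591 yawx 81.40890410493876 toolz [ 0. -0. -1.]
F rack x,y -3.4192512121732466 0.8723014007937464 0.7511763229456715
```

View pics/s13.png

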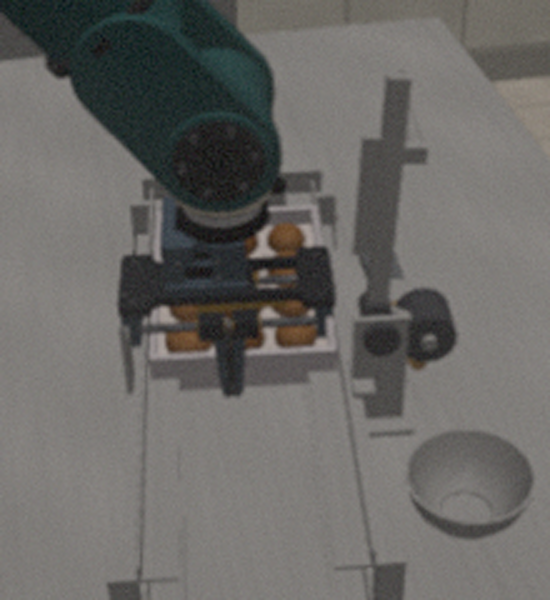

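```bash
python3 -m creep '[{"x":0.006,"y":0,"z":0,"wx":0,"wy":0,"wz":0,"jaw":-1},{"x":0.006,"y":0,"z":0,"wx":0,"wy":0,"wz":0,"jaw":-1},{"x":0.006,"y":0,"z":0,"wx":0,"wy":0,"wz":0,"jaw":-1},{"x":0.004,"y":0,"z":0,"wx":0,"wy":0,"wz":0,"jaw":-1}]'>/dev/null; python3 st.py
python3 -m creep '[{"x":0.004,"y":0,"z":0,"wx":0,"wy":0,"wz":0,"jaw":-1},{"x":0.004,"y":0,"z":0,"wx":0,"wy":0,"wz":0,"jaw":-1},{"x":0.003,"y":0,"z":0,"wx":0,"wy":0,"wz":0,"jaw":-1}]'>/dev/null; python3 st.py
```

```text
t 18.45 p [505.1  -29.73  83.48] rack x,y -39.37202792115891 8.174699399642542 F [-0.7  -3.66 -0.44] w 0.11832547485744663 yawx 81.39899623617957 toolz [ 0. -0. -1.]
F rack x,y -3.7180814984750308 0.15020366840537402 -0.4386385578169645
t 18.7 p [506.88 -17.5   83.47] rack x,y -27.01055767265962 8.213471535201595 F [-1.48 -4.13  1.53] w 0.38350360336258527 yawx 81.41876879103984 toolz [ 0. -0. -1.]
F rack x,y -4.299728994183465 0.8524587738559266 1.5345495585567221
```

```bash
python3 - <<'E'
from h import *
t=capture("side");f=t["frame"][130:260,170:310,::-1];cv2.imwrite("pics/s14.png",cv2.resize(f,None,fx=4.5,fy=4.5,interpolation=cv2.INTER_CUBIC))
t=capture("top");f=t["frame"][165:295,145:385,::-1];cv2.imwrite("pics/t14.png",cv2.resize(f,None,fx=3.3,fy=3.3,interpolation=cv2.INTER_CUBIC))
E
```

```text
(no output)
```

View pics/s14.png

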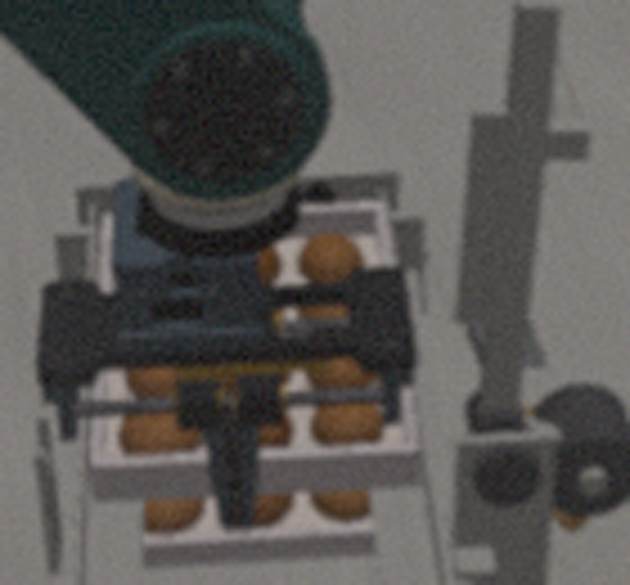

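View pics/t14.png

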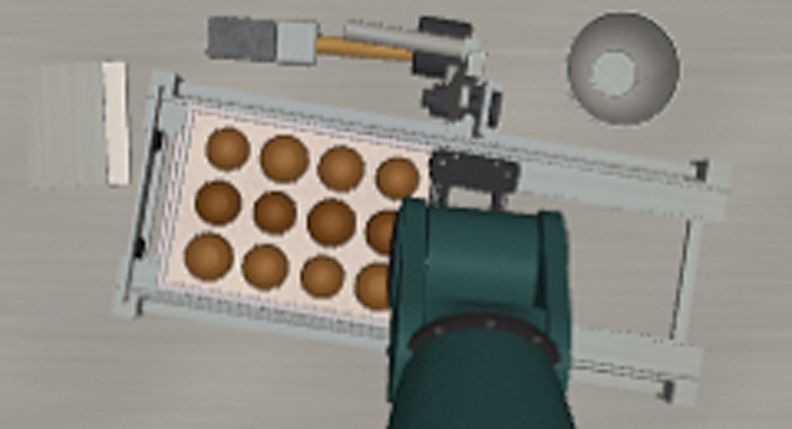

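```bash
python3 -m creep '[{"x":0.003,"y":0,"z":0,"wx":0,"wy":0,"wz":0,"jaw":-1},{"x":0.003,"y":0,"z":0,"wx":0,"wy":0,"wz":0,"jaw":-1},{"x":0.002,"y":0,"z":0,"wx":0,"wy":0,"wz":0,"jaw":-1}]'>/dev/null; python3 st.py
python3 -m creep '[{"x":0.002,"y":0,"z":0,"wx":0,"wy":0,"wz":0,"jaw":-1},{"x":0.0015,"y":0,"z":0,"wx":0,"wy":0,"wz":0,"jaw":-1}]'>/dev/null; python3 st.py
python3 -m creep '[{"x":0.0015,"y":0,"z":0,"wx":0,"wy":0,"wz":0,"jaw":-1},{"x":0.0015,"y":0,"z":0,"wx":0,"wy":0,"wz":0,"jaw":-1}]'>/dev/null; python3 st.py
```

```text
t 19.05 p [508.15  -9.31  83.48] rack x,y -18.727725376615364 8.170745710847537 F [-0.41 -4.9   1.55] w 0.3763953852574002 yawx 81.4099855243593 toolz [ 0. -0. -1.]
F rack x,y -4.909110656533582 -0.31449151619152294 1.5499096018686722
t 19.2167 p [508.7   -5.59  83.47] rack x,y -14.967686307270085 8.1797805401958 F [-2.04 -5.69  0.7 ] w 0.1770139229019704 yawx 81.408925537453 toolz [ 0. -0. -1.]
F rack x,y -5.924325465963982 1.176311501787151 0.7031588519623534
t 19.3833 p [509.12  -2.36  83.44] rack x,y -11.707236525739582 8.244236832252325 F [-1.2  -4.68  0.66] w 0.5617739573930379 yawx 81.40717499918753 toolz [-0. -0. -1.]
F rack x,y -4.800582306198266 0.492070843537763 0.6597004199896411
```

```bash
python3 -m creep '[{"x":0.0015,"y":0,"z":0,"wx":0,"wy":0,"wz":0,"jaw":-1},{"x":0.0015,"y":0,"z":0,"wx":0,"wy":0,"wz":0,"jaw":-1}]'>/dev/null; python3 st.py
python3 -m creep '[{"x":0.0012,"y":0,"z":0,"wx":0,"wy":0,"wz":0,"jaw":-1},{"x":0.001,"y":0,"z":0,"wx":0,"wy":0,"wz":0,"jaw":-1}]'>/dev/null; python3 st.py
```

```text
t 19.55 p [509.63   0.84  83.48] rack x,y -8.468172882224513 8.208648752393174 F [-0.97 -4.3   0.94] w 0.29498757719846547 yawx 81.40612229321763 toolz [-0. -0. -1.]
F rack x,y -4.395282482313698 0.32486125887718753 0.9443936383103726
t 19.7167 p [509.96   1.4   83.54] rack x,y -7.867720160538624 7.966104902740556 F [ -2.33 -26.9    2.81] w 0.3355618070256817 yawx 81.53669708414981 toolz [-0. -0. -1.]
F rack x,y -26.945250475009857 -1.671895147988244 2.8088800594889083
```

```bash
python3 -m creep '[{"x":-0.003,"y":0,"z":0,"wx":0,"wy":0,"wz":0,"jaw":-1},{"x":-0.008,"y":0,"z":0,"wx":0,"wy":0,"wz":0,"jaw":-1},{"x":-0.015,"y":0,"z":0,"wx":0,"wy":0,"wz":0,"jaw":-1},{"x":-0.015,"y":0,"z":-0.005,"wx":0,"wy":0,"wz":0,"jaw":-1},{"x":-0.01,"y":0,"z":-0.02,"wx":0,"wy":0,"wz":0,"jaw":-1},{"x":-0.01,"y":0,"z":-0.03,"wx":0,"wy":0,"wz":0,"jaw":-1},{"x":-0.01,"y":0,"z":-0.03,"wx":0,"wy":0,"wz":0,"jaw":-1},{"x":-0.01,"y":0,"z":-0.03,"wx":0,"wy":0,"wz":0,"jaw":-1}]'>/dev/null; python3 st.py
python3 - <<'E'
from h import *
t=capture("side");f=t["frame"][130:260,170:310,::-1];cv2.imwrite("pics/s15.png",cv2.resize(f,None,fx=4.5,fy=4.5,interpolation=cv2.INTER_CUBIC))
t=capture("top");f=t["frame"][165:295,145:385,::-1];cv2.imwrite("pics/t15.png",cv2.resize(f,None,fx=3.3,fy=3.3,interpolation=cv2.INTER_CUBIC))
E
```

```text
t 20.3833 p [493.62 -79.94 196.53] rack x,y -90.72702602377306 12.101605941047092 F [ 0.28 -0.37 -0.19] w 0.6841655952811848 yawx 81.59328601235522 toolz [-0.01  0.   -1.  ]
F rack x,y -0.31909059994493577 -0.3350159693531804 -0.18605444954776332
```

View pics/s15.png

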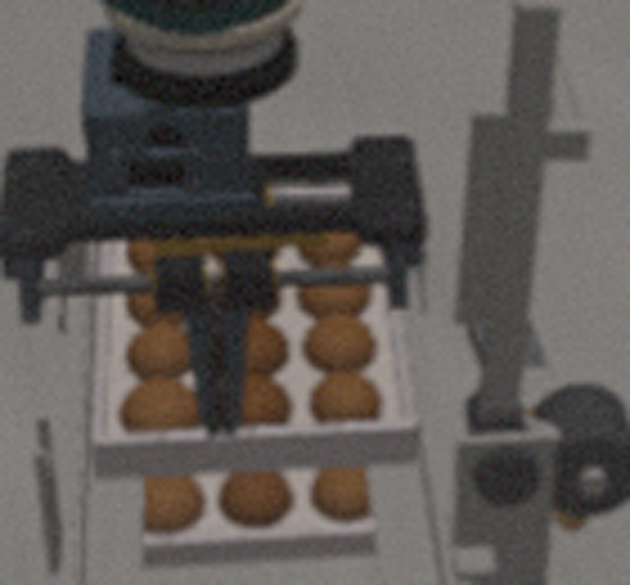

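View pics/t15.png

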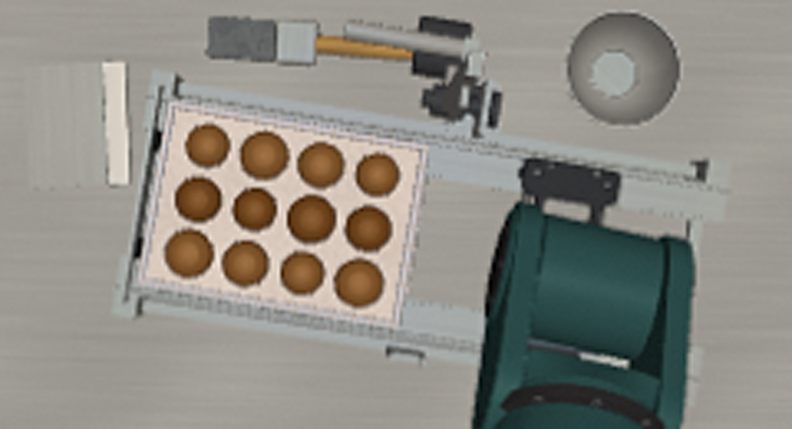

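```bash
python3 - <<'E'
from h import *
im=np.mean([capture("top")["frame"].astype(float) for _ in range(6)],0)
f=np.clip(im[180:265,178:213,::-1],0,255).astype(np.uint8);cv2.imwrite("pics/t16.png",cv2.resize(f,None,fx=7,fy=7,interpolation=cv2.INTER_CUBIC))
E
```

```text
(no output)
```

View pics/t16.png

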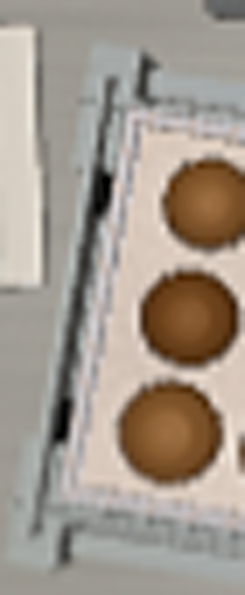

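```bash
python3 -m creep '[{"x":0.02,"y":0.005,"z":0.02,"wx":-0.3,"wy":0,"wz":0,"jaw":-1},{"x":0.02,"y":0.004,"z":0.03,"wx":0,"wy":0,"wz":0,"jaw":-1},{"x":0.005,"y":0.003,"z":0.03,"wx":0,"wy":0,"wz":0,"jaw":-1},{"x":0,"y":0,"z":0.015,"wx":0,"wy":0,"wz":0,"jaw":-1},{"x":0,"y":0,"z":0,"wx":0,"wy":0,"wz":0,"jaw":-1}]'>/dev/null; python3 st.py
```

```text
t 21.2 p [511.44 -33.3   93.05] rack x,y -41.962418611840924 1.3686941957718384 F [-0.32  0.1  -0.14] w 0.5068286301925301 yawx 81.68709468116673 toolz [-0.01 -0.   -1.  ]
F rack x,y 0.04857149564669442 0.3271071811098733 -0.14394836293816307
```

```bash
python3 -m creep '[{"x":0.006,"y":0.001,"z":0.006,"wx":0,"wy":0,"wz":0,"jaw":-1},{"x":0.007,"y":0,"z":0.003,"wx":0,"wy":0,"wz":0,"jaw":-1},{"x":0.005,"y":0,"z":0,"wx":0,"wy":0,"wz":0,"jaw":-1},{"x":0.003,"y":0,"z":0,"wx":0,"wy":0,"wz":0,"jaw":-1},{"x":0.002,"y":0,"z":0,"wx":0,"wy":0,"wz":0,"jaw":-1}]'>/dev/null; python3 st.py
python3 -m creep '[{"x":0.002,"y":0,"z":0,"wx":0,"wy":0,"wz":0,"jaw":-1},{"x":0.0015,"y":0,"z":0,"wx":0,"wy":0,"wz":0,"jaw":-1}]'>/dev/null; python3 st.py
```

```text
t 21.6167 p [515.83  -8.32  83.74] rack x,y -16.606440165528465 0.7193524472361981 F [-0.6   0.14 -0.16] w 0.6165736474715294 yawx 81.68423061192614 toolz [-0.01 -0.   -1.  ]
F rack x,y 0.05143168479333088 0.6153382172430225 -0.16431349775327683
t 21.7833 p [517.25  -4.28  85.08] rack x,y -12.403242259839828 -0.08403383000221543 F [-0.72  0.11 -0.21] w 0.014371571835617162 yawx 81.70415036273866 toolz [-0.01 -0.   -1.  ]
F rack x,y 0.0066317717285796635 0.7240716189424607 -0.20700813674248322
```

```bash
python3 -m creep '[{"x":0.0015,"y":0,"z":0.0005,"wx":0,"wy":0,"wz":0,"jaw":-1},{"x":0.001,"y":0,"z":0.0005,"wx":0,"wy":0,"wz":0,"jaw":-1}]'>/dev/null; python3 st.py
python3 -m creep '[{"x":0.001,"y":0,"z":0,"wx":0,"wy":0,"wz":0,"jaw":-1}]'>/dev/null; python3 st.py
```

```text
t 21.95 p [518.21  -1.59  84.96] rack x,y -9.598818063090317 -0.639475818413925 F [-0.12 -0.04  0.64] w 0.4916220637549672 yawx 81.70300060786691 toolz [-0.01 -0.   -1.  ]
F rack x,y -0.05654869266646358 0.11411057922492802 0.6386228724156978
t 22.0333 p [518.45  -0.57  85.1 ] rack x,y -8.557399391482305 -0.7277732337230137 F [ 0.59 -0.65 -0.26] w 0.5884209829968012 yawx 81.69566334391581 toolz [-0.01 -0.   -1.  ]
F rack x,y -0.5571440243132644 -0.681121652493983 -0.25729654617446185
```

```bash
python3 -m creep '[{"x":0.0008,"y":0,"z":0,"wx":0,"wy":0,"wz":0,"jaw":-1}]'>/dev/null; python3 st.py
python3 -m creep '[{"x":0.0006,"y":0,"z":0,"wx":0,"wy":0,"wz":0,"jaw":-1}]'>/dev/null; python3 st.py
```

```text
t 22.1167 p [518.56  -0.    85.14] rack x,y -7.9770654151852725 -0.7504216889470016 F [ -1.11 -13.02   2.4 ] w 0.10060147625550873 yawx 81.71186642126207 toolz [-0.01 -0.   -1.  ]
F rack x,y -13.042222285849988 -0.8298259729379127 2.399218454595386
t 22.2 p [518.58  -0.02  85.16] rack x,y -7.990753943275791 -0.7714574583403675 F [ -1.33 -12.01   0.44] w 0.5357401784771377 yawx 81.74436742568588 toolz [-0.01 -0.   -1.  ]
F rack x,y -12.074005150989143 -0.45490343441613423 0.44035794629354436
```

```bash
python3 -m creep '[{"x":-0.003,"y":0,"z":0,"wx":0,"wy":0,"wz":0,"jaw":-1},{"x":-0.008,"y":0,"z":0,"wx":0,"wy":0,"wz":0,"jaw":-1},{"x":-0.015,"y":0,"z":0,"wx":0,"wy":0,"wz":0,"jaw":-1},{"x":-0.015,"y":-0.005,"z":-0.005,"wx":0,"wy":0,"wz":0,"jaw":-1},{"x":-0.02,"y":-0.005,"z":-0.02,"wx":0,"wy":0,"wz":0,"jaw":-1},{"x":-0.02,"y":0,"z":-0.03,"wx":0,"wy":0,"wz":0,"jaw":-1},{"x":-0.02,"y":0,"z":-0.035,"wx":0,"wy":0,"wz":0,"jaw":-1},{"x":-0.02,"y":0,"z":-0.035,"wx":0,"wy":0,"wz":0,"jaw":-1},{"x":-0.01,"y":0,"z":-0.02,"wx":0,"wy":0,"wz":0,"jaw":-1},{"x":0,"y":0,"z":0,"wx":0,"wy":0,"wz":0,"jaw":-1}]'>/dev/null; python3 st.py
python3 - <<'E'
from h import *
a=cv2.cvtColor(cv2.imread("pics/top0.png"),cv2.COLOR_BGR2GRAY)
t=capture("top");f=t["frame"][:,:,::-1];cv2.imwrite("pics/t17.png",f)
g=cv2.cvtColor(f,cv2.COLOR_RGB2GRAY) if 0 else cv2.cvtColor(np.ascontiguousarray(f),cv2.COLOR_BGR2GRAY)
for n,(x,y,w,h) in dict(bowl=(312,165,44,42),brush=(204,166,44,24),scraper=(150,178,38,48),stopend=(178,184,14,80),rearR=(348,208,20,18),farFoot=(176,184,26,16)).items():
    r=cv2.matchTemplate(g[y-6:y+h+6,x-6:x+w+6],a[y:y+h,x:x+w],cv2.TM_CCOEFF_NORMED);_,m,_,l=cv2.minMaxLoc(r);print(n,round(m,3),l[0]-6,l[1]-6)
t=capture("side");cv2.imwrite("pics/s17.png",cv2.resize(t["frame"][100:360,140:350,::-1],None,fx=2.3,fy=2.3))
E
```

```text
t 23.0333 p [ 486.41 -136.74  235.13] rack x,y -147.96345909084656 10.843180594041137 F [ 0.39 -0.41  0.74] w 0.6672063576422862 yawx 81.78487128952898 toolz [-0.01 -0.   -1.  ]
F rack x,y -0.3501517926505789 -0.44901043974009475 0.743318668226555
bowl 0.999 0 0
brush 0.999 0 0
scraper 0.999 0 0
stopend 0.942 0 0
rearR 0.249 0 0
farFoot 0.965 0 0
```

View pics/s17.png

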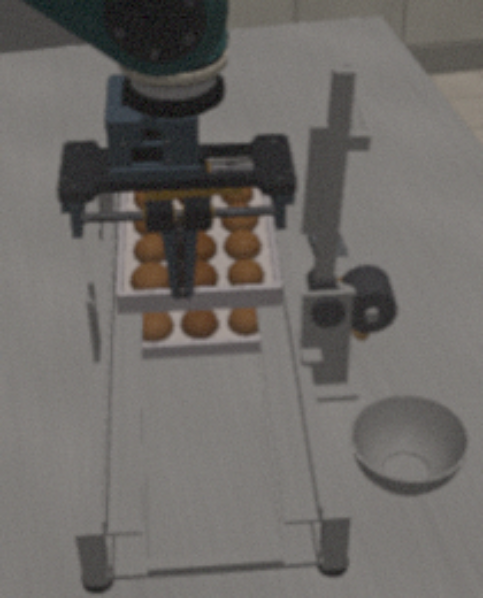

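The arm stands open, the tray is home, the props are unmoved and the robot is clear, so I am handing in.

```bash
python3 -c "
from plant import *;print(hand_in())"; python3 st.py
```

```text
the job is handed in; nothing more can be done
None
the job is handed in; nothing more can be done
```

The retaining arm stands open on its rest by itself and the tray is against the end stop; I handed the job in at about 23 s of the 72 s allowed. No verdict was reported.

**Arm:** I pinched the cross handle, swung it up at about 0.3 rad/s with the force read between short moves, and eased it onto its rest. After I let go it stayed put in every later picture. I could not read its joint angle directly; my estimate at the rest was about 1.55 to 1.57 rad, which is close to the 1.54 limit.

**Tray:** I slid it with 3 to 6 N until it met the end stop. A second push at the centre of the wall met a hard stop at the same place (13 N, no movement). A small gap at one buffer could not be ruled out from the top picture. The second push is my evidence that the tray is home.

**Last checks:** The bowl, brush and scraper show no shift at the pixel level. The end-stop end of the rack shows no shift either. The check at the rear right corner of the rack gave a match too poor to use (0.25), I think because the tray has left that spot.

**What did not go cleanly:**
- The handle slid about 11 mm or more towards the fingertips during the lift. I re-seated it near upright, loosely caged between the fingers.
- Finding the arm's rest briefly put about 13 N sideways on the arm, above the 12 N that drags the rack. I backed off at once, and the pictures show no movement of the rack.
- The first contact with the end stop peaked at about 27 N, under the 35 N limit.

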